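# Line up the prize cups by height

### The arm

A 6-joint arm with a two-finger parallel gripper is mounted at the origin on the work surface. World frame = base frame: x ahead of the robot, y to its left, z up, the work surface at z = 0. Lengths are in mm, angles in rad, forces in N, time in s.
With the tool pointing down it reaches from about 275 to 750 mm from the base axis. Payload 10.2 kg.
Tool frame: the origin (TCP) lies on the front face of the gripper's body, between the roots of the fingers; the fingertips stand 73 mm ahead of it and the grasp point (between the pads) lies ctrl.grip_depth ahead of it (ctrl.grip_depth is the distance from the TCP to the grasp point, in mm); z points along the fingers, y is the direction in which the jaws open and shut (so a half turn about z gives the same grasp; the last joint's range is limited). The gripper opens to 85 mm and grips with 20 to 120 N. Pads are 22 mm wide; open, the fingers measure 114 mm over their backs; the gripper's body (76 mm by 85 mm) begins 54 mm behind the grasp point. The pads swing forward as they close: fully open they stand 13 mm farther back than shut.
Start: joints at [-1.544, 0.313, 1.498, -0, 1.331, -0.223], TCP at [129.772, -508.715, 303.894] pointing down, gripper open.
Joint ranges: [-2.94, 2.94], [-0.97, 2.17], [0.19, 2.56], [-1.23, 4.37], [0.02, 3.11], [-2.88, 2.88]. Speed limits (rad/s): [2.39, 2.39, 3.01, 3.14, 3.14, 3.14].

### API

Orientations are given as a unit quaternion [w, x, y, z].
In Python, from rig import readout, capture, ctrl, nets gives the robot as it stands. The module is installed in compiled form; this text tells all that it offers.
- The arm moves only by the tool apply_moves, never from a script. Its argument "targets" is a list of rows, each a list of 4 numbers: the shift along the tool's x, y, z in cm, then the turn about the tool's z in degrees. A call has 1 to 8 rows; each row shifts and turns the commanded pose from where the row before left it, along the tool's axes as they then stand; what a row does not reach is not made up. A row lasts 1/10 s, in which the tool goes at most 50 mm and 8.59 degrees, less where a joint would pass 70% of its speed; a pose out of reach is approached as far as the arm can. A call with a gripper value outside its range is refused whole. "grip" is the finger opening in cm, from 0 to 8.54, set as the call begins (left out, the last holds). The fingers move at their own pace and stop on an object; "force" is the grip in N (left out, the last holds). Time passes only in rows, so rows that do not move let the fingers close. It gives the time, the measured TCP pose, the force and the opening at its end, in the units of the state.
- readout.sense(): the state, without advancing time (a new reading comes with each control period).
- capture(name): name is "side" or "top"; returns a dict with "img" (384x512x3 uint8, red, green, blue), "fov_y" (degrees; the focal length in pixels is half the picture's height over the tangent of half this angle, whatever the lens; pixels are square), "cx", "cy" (the principal point, pixels), "eye" and "rotation" of the camera in the world. Camera axes: x right, y down, z forward; pixel columns grow to the right and rows downward; lengths in mm; the calibration is good to about 2 mm. A picture is of the moment at which its call begins. There is no depth.
- ctrl.finish_job(): hands the job in, once; it reports no verdict.
Trained networks look in the newest picture that a camera, given by its name, has taken for a name from the list of things; names that differ only in an ending like _2 or _b are one class to them, and where a whole thing is asked for, a point or a joint stands for the part that bears it (a point fixed in the world has none). Each returns a list of dicts, best first, with "score" (0 to 1); they miss things now and then, are a little off and sometimes report something else, mostly with a low value. They report only what shows in the picture. A call takes as long as a camera call. They do not tell look-alikes from the thing itself.
- nets.boxes_of(camera, target): "location" ([column, row] as shares, 0 to 1, of the picture: columns of its width, rows of its height, amid what is visible of it).
The state is a dict: "time_s": time; "joints": joint angles; "dq": joint speeds; "tau": joint torques, N m; "eef_pos": TCP position; "ee_rot": TCP orientation; "force": force on the tool from outside, world axes, zero at the start; "wrist_torque": the same for the moment, N m; "grip_width": opening from 0.0 (shut) to 1.0 (fully open).
Only numpy, scipy, OpenCV 4.12 (cv2) and the standard library are available. Lean on these libraries where they do the work, as an engineer would, in place of code of your own. Each camera call takes 0.05 s, during which the arm holds its last target.

### The job

Prize day at school: stand the four prize cups on the wooden plinth, one upright in the middle of each round mark, in order of height from the shortest at the end with the yellow bar to the tallest at the other end. Set each cup down rather than letting it drop, do not tip any over, and leave the pot of pencils where it is.

Things in the scene. Friction and masses are not known exactly. Their poses are not given: they have to be found in the camera images.
- copper_cup_center (a point): Copper-coloured prize cup, shortest of four: 85 mm tall, upright, loose, 0.1-0.4 kg. Black round foot and open bowl both 40 mm across, thin stem between. Bowl sides are upright over the top 34 mm. Ear handles stand out 10 mm on its own +y and -y sides, 8 to 34 mm below the rim; its +x and -x sides are free to grip. Point: on the axis, half-way up, 42.5 mm from foot and rim; z up.
- blue_cup_center (a point): Blue-enamelled prize cup, second shortest of four: 103 mm tall, upright, loose, 0.1-0.4 kg. Black round foot and open bowl both 45 mm across, thin stem between. Bowl sides are upright over the top 34 mm. Ear handles stand out 10 mm on its own +y and -y sides, 8 to 34 mm below the rim; its +x and -x sides are free to grip. Point: on the axis, half-way up, 51.5 mm from foot and rim; z up.
- silver_cup_center (a point): Silver-coloured steel prize cup, second tallest of four: 121 mm tall, upright, loose, 0.1-0.4 kg. Black round foot and open bowl both 50 mm across, thin stem between. Bowl sides are upright over the top 34 mm. Ear handles stand out 10 mm on its own +y and -y sides, 8 to 34 mm below the rim; its +x and -x sides are free to grip. Point: on the axis, half-way up, 60.5 mm from foot and rim; z up.
- gold_cup_center (a point): Gold-coloured brass prize cup, tallest of four: 139 mm tall, upright, loose, 0.1-0.4 kg. Black round foot and open bowl both 55 mm across, thin stem between. Bowl sides are upright over the top 34 mm. Ear handles stand out 10 mm on its own +y and -y sides, 8 to 34 mm below the rim; its +x and -x sides are free to grip. Point: on the axis, half-way up, 69.5 mm from foot and rim; z up.
- mark_a: Flat round white mark with red rim, 72 mm across, 1 mm thick, number 1 of four, 92 mm apart, in a row a-b-c-d along a fixed pale wooden plinth (400 x 90 mm, 30 mm high). Origin: the mark's centre on the plinth's top, 30 mm above the desk; x across the plinth, y along the row from a to d, z up.
- mark_b: Flat round white mark with red rim, 72 mm across, 1 mm thick, number 2 of four, 92 mm apart, in a row a-b-c-d along a fixed pale wooden plinth (400 x 90 mm, 30 mm high). Origin: the mark's centre on the plinth's top, 30 mm above the desk; x across the plinth, y along the row from a to d, z up.
- mark_c: Flat round white mark with red rim, 72 mm across, 1 mm thick, number 3 of four, 92 mm apart, in a row a-b-c-d along a fixed pale wooden plinth (400 x 90 mm, 30 mm high). Origin: the mark's centre on the plinth's top, 30 mm above the desk; x across the plinth, y along the row from a to d, z up.
- mark_d: Flat round white mark with red rim, 72 mm across, 1 mm thick, number 4 of four, 92 mm apart, in a row a-b-c-d along a fixed pale wooden plinth (400 x 90 mm, 30 mm high). Origin: the mark's centre on the plinth's top, 30 mm above the desk; x across the plinth, y along the row from a to d, z up.
- yellow_block: Yellow bar 70 x 16 x 14 mm, fixed across one end of the plinth's top, 48 mm beyond the end mark (mark_a or mark_d, it varies): the shortest cup goes at this end. A dark brown bar of the same size is at the other end. Origin: centre of its underside.
- pencil_cup: Bystander: loose green round pot, 70 mm across, 90 mm high, with pencils up to 150 mm, on the desk near the right-hand (-y) end of the plinth. Origin: centre of its underside.
Not all that is in view belongs to the job. Of the things shaped like the part that bears blue_cup_center, the blue one is meant.

How it is judged:
By the outcome, as a careful person would: the job done as asked, in the order asked, and still so for the second after the job is handed in, with the robot touching nothing.
It also fails if it takes over 120 s, if anything falls off the work surface, if the arm or the gripper's body presses on something with over 40 N, if the wrist force passes 120 N, or if a joint passes its speed limit or range.

## Working session

There is one attempt and no reset: what is moved stays moved. The work goes in short steps, Python scripts to look and compute and a tool call to move; the robot and the scene stay as the last step left them, time stands still between calls to the robot, and variables do not carry over. Pictures are saved under pics/ and viewed, and the job is handed in when it is done.

Besides the shell and the picture viewer there is one more tool, called after ">>>" by a JSON object that holds its "fn" and its "kwargs". apply_moves: Moves the arm, as the interface text tells. Its arguments: {"type":"object","properties":{"targets":{"type":"array"},"grip":{"type":"number"},"force":{"type":"number"}},"required":["targets"]}

```bash
mkdir -p pics; python3 - <<'E'
from rig import readout, capture, ctrl, nets
import cv2
print(readout.sense()); print(ctrl.grip_depth, dir(ctrl))
for n in("side","top"):
    c=capture(n); cv2.imwrite(f"pics/{n}0.png",c["img"][:,:,::-1])
    print(n,{k:v for k,v in c.items() if k!="img"})
    for t in["copper_cup_center","blue_cup_center","silver_cup_center","gold_cup_center","mark_a","yellow_block","pencil_cup"]:
        print(t,[(round(d["location"][0]*512),round(d["location"][1]*384),round(d["score"],2)) for d in nets.boxes_of(n,t)])
E
```

```text
{'time_s': 0.0, 'joints': array([-1.54437854e+00,  3.13439272e-01,  1.49843410e+00, -8.42922258e-06,
        1.33099846e+00, -2.23414140e-01]), 'dq': array([-0.00024792,  0.00022269,  0.00083661,  0.00029429, -0.00019581,
       -0.00134447]), 'tau': array([ 5.18978140e-04, -4.12269294e+01, -2.59742779e+01, -1.83358225e-04,
        4.14496768e-03,  6.50595631e-07]), 'eef_pos': array([ 129.77662763, -508.536368  ,  303.34163009]), 'ee_rot': array([-6.36889985e-04,  9.92207813e-01,  1.24592320e-01,  5.88228579e-05]), 'force': array([-0.54785995,  0.19849895,  0.13442166]), 'wrist_torque': array([0.02414301, 0.02466549, 0.00416531]), 'grip_width': 0.9982344543466205}
53.900000000000006 ['PlanningError', '__class__', '__delattr__', '__dict__', '__dir__', '__doc__', '__eq__', '__format__', '__ge__', '__getattribute__', '__getstate__', '__gt__', '__hash__', '__init__', '__init_subclass__', '__le__', '__lt__', '__module__', '__ne__', '__new__', '__reduce__', '__reduce_ex__', '__repr__', '__setattr__', '__sizeof__', '__str__', '__subclasshook__', '__weakref__', 'finish_job', 'grip_depth']
si
[... 463 characters left out ...]
, 0.83), (136, 249, 0.77), (205, 198, 0.75), (170, 220, 0.59)]
yellow_block [(109, 265, 0.58)]
pencil_cup [(287, 123, 0.8)]
top {'fov_y': 55.296286002641274, 'cx': 250.07136030451872, 'cy': 191.71769791056892, 'eye': array([ 369.80896929,  -67.29313078, 1035.97835568]), 'rotation': array([ 0.04954772, -0.70420384,  0.70573687, -0.05981177])}
copper_cup_center [(306, 220, 0.65), (257, 170, 0.45)]
blue_cup_center [(239, 260, 0.84), (250, 218, 0.61)]
silver_cup_center [(188, 220, 0.6)]
gold_cup_center [(127, 227, 0.82)]
mark_a [(224, 167, 0.87), (254, 169, 0.76), (190, 164, 0.65), (160, 159, 0.56)]
yellow_block [(140, 154, 0.44), (192, 165, 0.38)]
pencil_cup [(358, 173, 0.94), (186, 221, 0.31)]
```

View pics/side0.png

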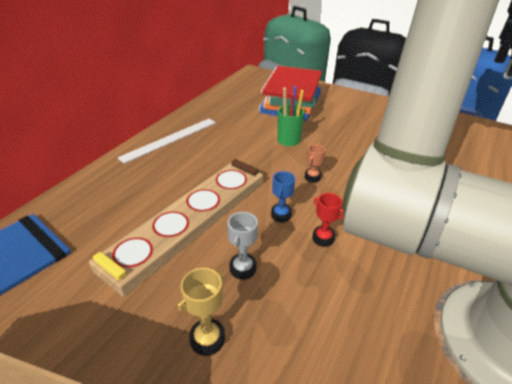

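View pics/top0.png

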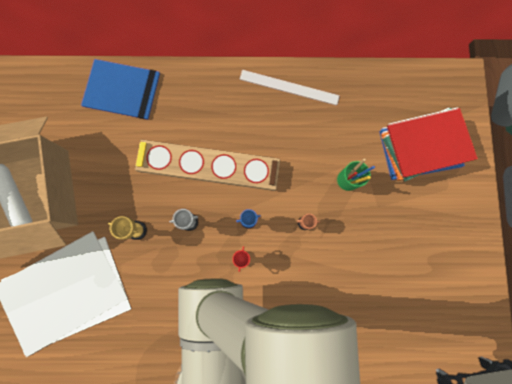

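Pixels, side view: gold (203,306), silver (242,241), blue (281,193), copper (315,160), yellow bar (109,265) at the +y end, and pot (288,125). There are two blue-shaped cups: blue at side (281,193) / top (249,218), and a red one at side (326,215) / top (241,259). The blue one is meant, by its colour. I'll enlarge to confirm this and read the handle directions.

```bash
cat > h.py <<'E'
import numpy as np, cv2
from scipy.spatial.transform import Rotation as R
from scipy.optimize import least_squares
def cam(c):
    q=c["rotation"]; return dict(f=192/np.tan(np.radians(c["fov_y"]/2)),cx=c["cx"],cy=c["cy"],eye=np.array(c["eye"]),M=R.from_quat([q[1],q[2],q[3],q[0]]).as_matrix())
def ray(k,u,v):
    d=k["M"]@np.array([(u-k["cx"])/k["f"],(v-k["cy"])/k["f"],1]); return d/np.linalg.norm(d)
def at_z(k,u,v,z):
    d=ray(k,u,v); return k["eye"]+d*(z-k["eye"][2])/d[2]
def proj(k,p):
    q=k["M"].T@(np.array(p,float)-k["eye"]); return np.array([k["cx"]+k["f"]*q[0]/q[2],k["cy"]+k["f"]*q[1]/q[2]])
def tri(k1,p1,k2,p2):
    d1,d2=ray(k1,*p1),ray(k2,*p2); A=np.c_[d1,-d2]
    s=np.linalg.lstsq(A,k2["eye"]-k1["eye"],rcond=None)[0]
    a,b=k1["eye"]+s[0]*d1,k2["eye"]+s[1]*d2; return (a+b)/2,np.linalg.norm(a-b)
E
python3 - <<'E'
import numpy as np,cv2
from h import *
from rig import capture
s=capture("side");t=capture("top")
ks,kt=cam(s),cam(t)
pairs={"gold":((203,306),(127,227)),"silver":((242,241),(188,220)),"blue":((281,193),(250,218)),"copper":((311,161),(306,220)),
"m1":((136,250),(160,158)),"m2":((170,222),(191,162)),"m3":((205,199),(224,167)),"m4":((232,180),(256,171)),"yellow":((109,266),(141,154)),"pot":((288,123),(356,174))}
for n,(a,b) in pairs.items():
    p,e=tri(ks,a,kt,b); print(n,p.round(1),round(e,1))
I=t["img"][:,:,::-1]
cv2.imwrite("pics/tz1.png",cv2.resize(I[200:275,95:215+10],None,fx=6,fy=6,interpolation=cv2.INTER_CUBIC))
cv2.imwrite("pics/tz2.png",cv2.resize(I[200:275,215:345],None,fx=6,fy=6,interpolation=cv2.INTER_CUBIC))
cv2.imwrite("pics/tz3.png",cv2.resize(I[130:200,125:285],None,fx=5,fy=5,interpolation=cv2.INTER_CUBIC))
I=s["img"][:,:,::-1]
cv2.imwrite("pics/sz1.png",cv2.resize(I[140:260,215:350],None,fx=5,fy=5,interpolation=cv2.INTER_CUBIC))
cv2.imwrite("pics/sz2.png",cv2.resize(I[200:360,160:290],None,fx=3.7,fy=3.7,interpolation=cv2.INTER_CUBIC))
E
```

```text
gold [425.4 234.6  87.3] 2.4
silver [447.7  83.1  68.2] 4.5
blue [452.8 -80.8  58. ] 3.1
copper [ 448.1 -232.    49.6] 3.5
m1 [622.2 169.9  32.2] 0.3
m2 [611.7  83.5  35.1] 3.4
m3 [596.4  -9.5  32.8] 0.0
m4 [585.7 -99.2  28.2] 0.5
yellow [633.1 222.5  36.1] 0.5
pot [ 575.2 -374.8   45.7] 3.2
```

View pics/tz1.png

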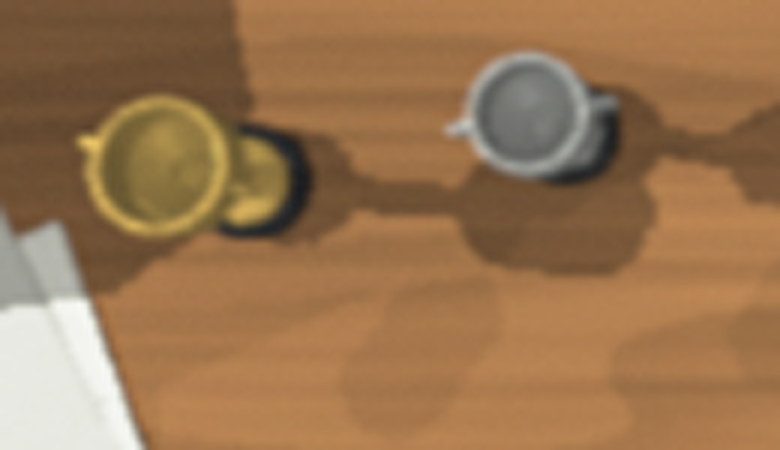

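View pics/tz2.png

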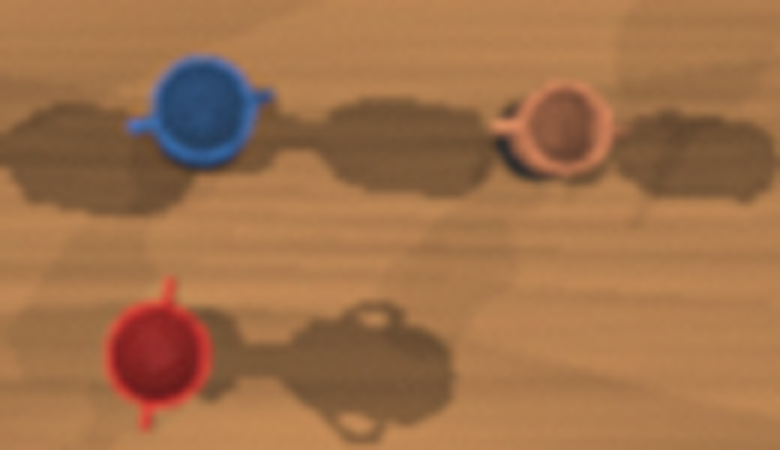

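View pics/tz3.png

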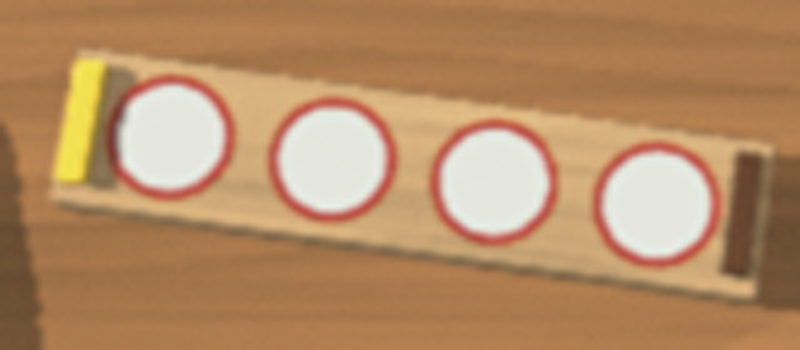

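View pics/sz1.png

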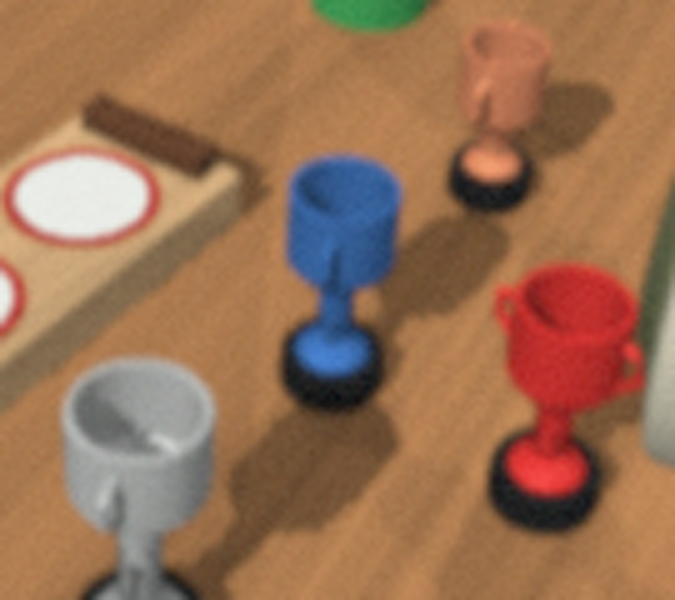

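View pics/sz2.png

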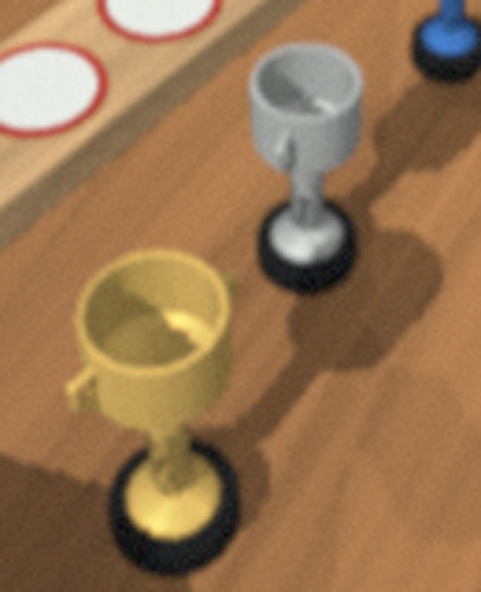

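```bash
python3 - <<'E'
import numpy as np,cv2
from h import *
from rig import capture
s=capture("side");t=capture("top")
ks,kt=cam(s),cam(t)
T1=lambda u,v:(95+(u+.5)/6-.5,200+(v+.5)/6-.5)
T2=lambda u,v:(215+(u+.5)/6-.5,200+(v+.5)/6-.5)
S1=lambda u,v:(215+(u+.5)/5-.5,140+(v+.5)/5-.5)
S2=lambda u,v:(160+(u+.5)/3.7-.5,200+(v+.5)/3.7-.5)
P={"gold":(S2(153,310),T1(158,166),139),"silver":(S1(140,402),T1(528,114),121),"blue":(S1(345,192),T2(204,111),103),"copper":(S1(508,42),T2(564,128),85)}
for n,(a,b,h) in P.items():
    p,e=tri(ks,a,kt,b); print(n,p.round(1),round(e,1),"top@h",at_z(kt,*b,h).round(1),"side@h",at_z(ks,*a,h).round(1))
H={"gold":(139-15,T1(88,145),None),"silver":(121-15,T1(457,128),T1(605,102)),"blue":(88,T2(137,127),T2(266,97)),"copper":(70,T2(497,126),T2(622,128))}
for n,(z,a,b) in H.items():
    A=at_z(kt,*a,z); B=at_z(kt,*b,z) if b else at_z(kt,*P[n][1],139)
    d=A-B; print(n,"handle angle deg (world)",np.degrees(np.arctan2(d[1],d[0])).round(1),np.linalg.norm(d).round(1),((A+B)/2).round(1))
A=at_z(ks,*S2(75,390),118);B=at_z(ks,*S2(233,285),118);d=A-B;print("gold side",np.degrees(np.arctan2(d[1],d[0])),np.linalg.norm(d),(A+B)/2)
# marks
res={}
for nm,c,k,box in(("top",t,kt,(125,130,285,200)),("side",s,ks,(95,150,270,290))):
    x0,y0,x1,y1=box; I=c["img"][y0:y1,x0:x1].astype(int)
    m=((I.min(2)>165)&(I.max(2)-I.min(2)<35)).astype(np.uint8)
    n,l,st,ce=cv2.connectedComponentsWithStats(m)
    L=[]
    for i in range(1,n):
        if st[i,4]>80:
            cn=cv2.findContours((l==i).astype(np.uint8),0,1)[0][0]; el=cv2.fitEllipse(cn); L.append((el[0][0]+x0,el[0][1]+y0))
    L.sort(); res[nm]=L; print(nm,np.round(L,1).tolist())
Q=[]
for a,b in zip(res["side"],res["top"]):
    p,e=tri(ks,a,kt,b);Q.append(p); print(p.round(1),round(e,1),"top@31",at_z(kt,*b,31).round(1)[:2],"side",at_z(ks,*a,31).round(1)[:2])
d=Q[0]-Q[3];print("dir",np.degrees(np.arctan2(d[1],d[0])),np.linalg.norm(d)/3)
E
```

```text
gold [423.2 233.7 138.4] 0.8 top@h [422.8 233.3 139. ] side@h [423.2 234.2 139. ]
silver [445.5  87.4 123.4] 1.4 top@h [445.   87.6 121. ] side@h [447.4  85.5 121. ]
blue [448.5 -76.8 101.2] 2.0 top@h [447.4 -77.1 103. ] side@h [448.5 -74.3 103. ]
copper [ 441.4 -232.7   87.7] 0.8 top@h [ 441.2 -233.3   85. ] side@h [ 443.1 -236.6   85. ]
gold handle angle deg (world) 74.3 38.5 [427.6 250.4 131.5]
silver handle angle deg (world) 99.9 63.0 [445.8  88.8 106. ]
blue handle angle deg (world) 103.0 57.1 [448.2 -76.2  88. ]
copper handle angle deg (world) 89.0 55.1 [ 442.8 -233.9   70. ]
gold side 70.71268212843687 71.03584845048678 [425.88785863 230.60584457 118.        ]
top [[158.6, 156.9], [191.0, 161.5], [223.4, 165.9], [255.9, 170.4]]
side [[131.9, 155.2], [132.2, 251.5], [170.2, 223.5], [202.8, 199.6], [230.8, 178.8], [240.7, 264.9]]
[590.6 138.5 226.4] 34.7 top@31 [625.9 174.2] side [846.3 -56.6]
[658.8 115.1 -49.9] 63.8 top@31 [612.6  83.2] side [626.4 175.3]
[644.1  13.6 -47.6] 60.3 top@31 [600.   -7.7] side [613.6  83.9]
[628.7 -87.  -44.6] 57.3 top@31 [587.  -98.8] side [600.7  -7.3]
dir 99.58457272592634 118.17377148446666
```

Marks at z≈31: m1 (626,175, yellow end), m2 (613,83.5), m3 (600,-7.5), m4 (587,-99); spacing is 92 mm as stated, and both views agree. Cups: copper (442,-234.5), blue (448,-76), silver (446,87), gold (423,234). Triangulated rim heights are 88/101/123/138 against the text's 85/103/121/139. In the crops the blue cup is the one at top (249,218), and the red one is about 100 mm nearer the robot. The handles point roughly along y, so the jaws go along x. I'll turn the tool first.

>>> {"fn": "apply_moves", "kwargs": {"targets": [[0,0,0,-8.5],[0,0,0,-8.5],[0,0,0,-8.5],[0,0,0,-8.5],[0,0,0,-8.5],[0,0,0,-8.5],[0,0,0,-8.5],[0,0,0,-8.5]], "grip": 6.5, "force": 30}}

```text
time_s: 1.8
eef_pos: [129.8, -508.7, 303.9]
ee_rot: [-0.0, 0.751, 0.66, 0.0]
force: [-0.7, -0.0, 0.4]
grip_width: 0.756
```

>>> {"fn": "apply_moves", "kwargs": {"targets": [[0,0,0,-6.7],[0,0,0,0]]}}

```text
time_s: 2.0
eef_pos: [129.8, -508.7, 303.9]
ee_rot: [-0.0, 0.713, 0.701, 0.0]
force: [0.3, -0.3, -0.5]
grip_width: 0.759
```

```bash
cat >> h.py <<'E'
def go(x,y,z=None):
    "shift in cm, tool axes, from measured pose to world target; prints"
    from rig import readout
    s=readout.sense(); q=s["ee_rot"]; M=R.from_quat([q[1],q[2],q[3],q[0]]).as_matrix()
    p=s["eef_pos"]; z=p[2] if z is None else z
    print("pos",p.round(1),"yawY",np.degrees(np.arctan2(M[1,1],M[0,1])).round(2),"zax",M[:,2].round(4),"F",s["force"].round(1),"t",s["time_s"],"grip",round(s["grip_width"]*85.4,1))
    print("shift cm",(M.T@(np.array([x,y,z])-p)/10).round(2))
E
python3 -c "
from h import *
go(442,-234.5,250)"
```

```text
pos [ 129.8 -508.7  303.9] yawY -0.93 zax [ 0.  0. -1.] F [ 0.3 -0.3 -0.5] t 2.0 grip 64.8
shift cm [27.93 30.77  5.39]
```

>>> {"fn": "apply_moves", "kwargs": {"targets": [[3.0,3.3,0.5,0],[3.0,3.3,0.5,0],[3.0,3.3,0.5,0],[3.0,3.3,0.5,0],[3.0,3.3,0.5,0],[3.0,3.3,0.5,0],[3.0,3.3,0.5,0],[3.0,3.3,0.5,0]]}}

```text
time_s: 2.8
eef_pos: [399.0, -271.9, 263.9]
ee_rot: [0.0, 0.715, 0.7, -0.0]
force: [1.0, -0.6, -1.0]
grip_width: 0.762
```

>>> {"fn": "apply_moves", "kwargs": {"targets": [[2.0,2.2,0.7,0],[1.93,2.17,0.7,0],[0,0,0,0],[0,0,0,0]]}}

```text
time_s: 3.2
eef_pos: [442.3, -234.6, 249.8]
ee_rot: [-0.0, 0.714, 0.701, -0.0]
force: [0.3, 0.2, 0.2]
grip_width: 0.761
```

```bash
python3 -c "
from h import *
from rig import capture
go(442,-234.5,122)
for n in ('top','side'):
    c=capture(n); cv2.imwrite(f'pics/{n}1.png',c['img'][:,:,::-1])
    k=cam(c); print(proj(k,[442,-234.5,85]))
"
```

```text
pos [ 442.3 -234.6  249.8] yawY -1.05 zax [-3.e-04  0.e+00 -1.e+00] F [0.3 0.2 0.2] t 3.2 grip 65.0
shift cm [ 1.000e-02 -3.000e-02  1.278e+01]
[309.0423034  220.61518506]
[316.31584948 148.56977814]
```

View pics/side1.png

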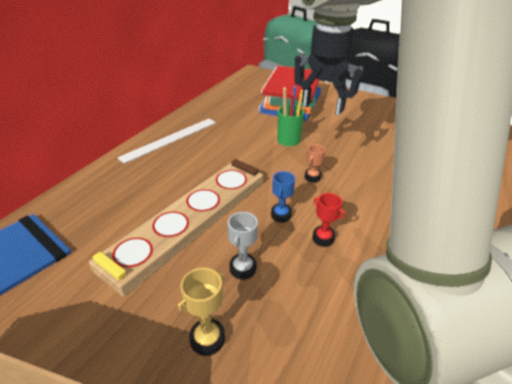

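The gripper is above copper (rim at about (316,148)) with the pot clear, so I'll descend.

>>> {"fn": "apply_moves", "kwargs": {"targets": [[0,0,2.5,0],[0,0,2.5,0],[0,0,2.5,0],[0,0,1.8,0],[0,0,1.5,0],[0,0,1.0,0],[0,0,1.0,0],[0,0,0,0]]}}

```text
time_s: 4.1
eef_pos: [441.8, -234.9, 121.2]
ee_rot: [-0.001, 0.713, 0.701, -0.0]
force: [-0.1, 0.1, 1.0]
grip_width: 0.759
```

```bash
python3 -c "
from h import *
from rig import capture
go(442,-234.5,122)
o=[]
for n,b in (('top',(270,180,350,260)),('side',(270,90,370,190))):
    c=capture(n); I=c['img'][b[1]:b[3],b[0]:b[2],::-1]; o.append(cv2.resize(I,(400,400),interpolation=2))
cv2.imwrite('pics/z2.png',np.hstack(o))
"
```

```text
pos [ 441.8 -234.9  121.2] yawY -1.04 zax [-1.e-03  9.e-04 -1.e+00] F [-0.1  0.1  1. ] t 4.1 grip 64.8
shift cm [ 0.04  0.02 -0.08]
```

View pics/z2.png

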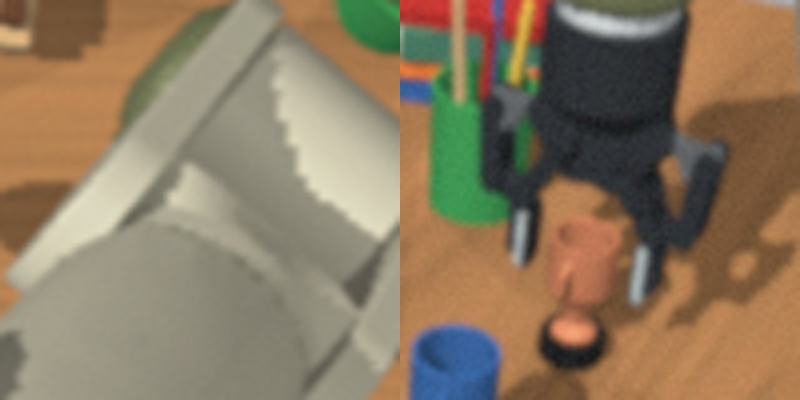

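The cup sits between the pads, with bowl and pads at matching heights. Closing now.

>>> {"fn": "apply_moves", "kwargs": {"targets": [[0,0,0,0],[0,0,0,0],[0,0,0,0],[0,0,0,0],[0,0,0,0],[0,0,0,0],[0,0,0,0],[0,0,0,0]], "grip": 3.0, "force": 30}}

```text
time_s: 5.0
eef_pos: [442.6, -235.0, 122.6]
ee_rot: [0.001, 0.713, 0.701, 0.0]
force: [0.5, 0.7, 6.5]
grip_width: 0.437
```

>>> {"fn": "apply_moves", "kwargs": {"targets": [[0,0,-0.5,0],[0,0,-1.0,0],[0,0,-1.5,0],[0,0,-2.0,0],[0,0,-2.0,0],[0,0,-1.0,0],[0,0,0,0]]}}

```text
time_s: 5.7
eef_pos: [442.5, -235.0, 203.2]
ee_rot: [0.001, 0.713, 0.701, 0.0]
force: [0.8, -0.3, -1.1]
grip_width: 0.439
```

```bash
python3 -c "
from h import *
from rig import capture
go(626,175,202)
o=[]
for n,b in (('side',(270,70,370,170)),):
    c=capture(n); I=c['img'][b[1]:b[3],b[0]:b[2],::-1]; o.append(cv2.resize(I,(500,500),interpolation=2))
cv2.imwrite('pics/z3.png',np.hstack(o))
"
```

```text
pos [ 442.5 -235.   203.2] yawY -0.99 zax [ 0.0019 -0.0016 -1.    ] F [ 0.8 -0.3 -1.1] t 5.7 grip 37.5
shift cm [41.31 17.64  0.08]
```

View pics/z3.png

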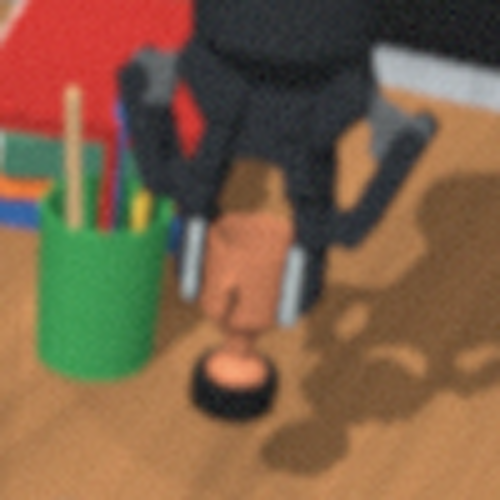

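Held upright. Moving to mark 1.

>>> {"fn": "apply_moves", "kwargs": {"targets": [[1.5,1.0,0,0],[3.0,1.5,0,0],[3.5,1.5,0,0],[3.5,1.5,0,0],[3.5,1.5,0,0],[3.5,1.5,0,0],[3.5,1.5,0,0],[3.5,1.5,0,0]]}}

```text
time_s: 6.55
eef_pos: [561.7, 19.8, 200.6]
ee_rot: [-0.001, 0.713, 0.701, -0.001]
force: [1.3, -0.3, -0.7]
grip_width: 0.436
```

>>> {"fn": "apply_moves", "kwargs": {"targets": [[3.5,1.5,0,0],[3.5,1.5,0,0],[3.5,1.5,0,0],[3.0,1.0,0,0],[1.5,0.5,0,0],[0.3,0.15,0,0],[0,0,0,0],[0,0,0,0]]}}

```text
time_s: 7.35
eef_pos: [625.5, 169.1, 201.4]
ee_rot: [-0.0, 0.714, 0.701, -0.001]
force: [0.4, -0.6, -1.0]
grip_width: 0.439
```

```bash
python3 -c "
from h import *
from rig import capture
go(626,175,156)
"
```

```text
pos [625.5 169.1 201.4] yawY -1.04 zax [-1.1e-03 -3.0e-04 -1.0e+00] F [ 0.4 -0.6 -1. ] t 7.35 grip 37.5
shift cm [0.59 0.04 4.54]
```

>>> {"fn": "apply_moves", "kwargs": {"targets": [[0.5,0.05,1.0,0],[0.09,0,1.5,0],[0,0,1.0,0],[0,0,0.5,0],[0,0,0.2,0],[0,0,0,0],[0,0,0,0]]}}

```text
time_s: 8.05
eef_pos: [626.5, 176.0, 160.4]
ee_rot: [0.0, 0.713, 0.701, 0.0]
force: [0.2, 1.2, -2.0]
grip_width: 0.442
```

```bash
cat > pk.py <<'E'
import sys
from h import *
from rig import capture
u,v,hw,name=int(sys.argv[1]),int(sys.argv[2]),int(sys.argv[3]),sys.argv[4]
go(*map(float,sys.argv[5:8]))
c=capture('side');I=c['img'][v-hw:v+hw,u-hw:u+hw,::-1]
cv2.imwrite(name,cv2.resize(I,(580,580),interpolation=2))
E
python3 pk.py 134 230 45 pics/z4.png 626 175 154
```

```text
pos [626.5 176.  160.4] yawY -0.99 zax [ 8.e-04  1.e-04 -1.e+00] F [ 0.2  1.2 -2. ] t 8.05 grip 37.8
shift cm [-0.1  -0.05  0.64]
```

View pics/z4.png

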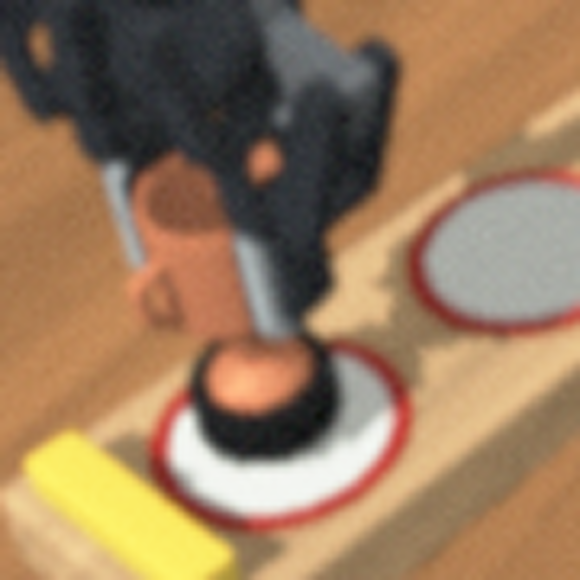

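>>> {"fn": "apply_moves", "kwargs": {"targets": [[-0.1,-0.05,0.2,0],[0,0,0.15,0],[0,0,0.1,0],[0,0,0.1,0],[0,0,0,0]]}}

```text
time_s: 8.6
eef_pos: [625.8, 175.0, 154.2]
ee_rot: [-0.0, 0.713, 0.701, -0.0]
force: [0.6, 0.4, -1.0]
grip_width: 0.441
```

>>> {"fn": "apply_moves", "kwargs": {"targets": [[0,0,0.1,0],[0,0,0,0]]}}

```text
time_s: 8.8
eef_pos: [625.8, 175.0, 153.3]
ee_rot: [-0.0, 0.713, 0.701, -0.0]
force: [-0.1, -0.1, -1.0]
grip_width: 0.442
```

```bash
python3 pk.py 134 230 45 pics/z5.png 626 175 153
python3 - <<'E'
from h import *
from rig import capture
k=cam(capture('side'))
P=np.array([[626+20*np.cos(a),175+20*np.sin(a),31] for a in np.linspace(0,6.28,9)])
for p in P: print(((proj(k,p)+.5-[89,185])*580/90).round())
E
```

```text
pos [625.8 175.  153.3] yawY -0.99 zax [-1.e-04  0.e+00 -1.e+00] F [-0.1 -0.1 -1. ] t 8.8 grip 37.7
shift cm [-0.    0.02  0.03]
[230. 405.]
[209. 446.]
[231. 479.]
[285. 485.]
[337. 459.]
[357. 418.]
[333. 386.]
[281. 381.]
[230. 405.]
```

View pics/z5.png

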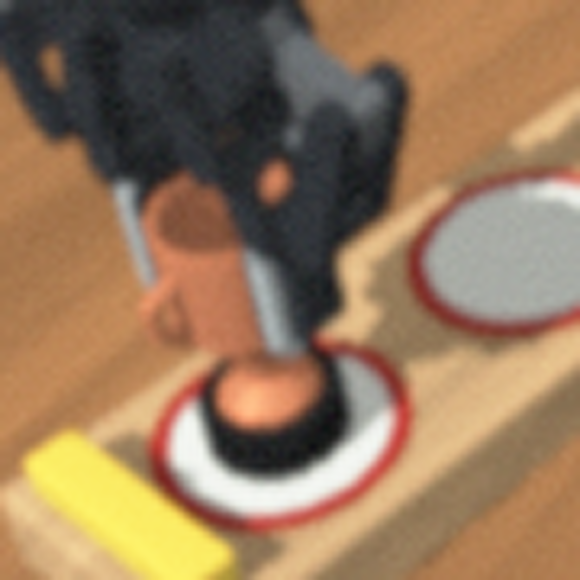

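No contact force yet, so I'll lower in small steps.

>>> {"fn": "apply_moves", "kwargs": {"targets": [[0,0,0.1,0],[0,0,0,0]]}}

```text
time_s: 9.1
eef_pos: [626.0, 175.0, 152.7]
ee_rot: [0.0, 0.713, 0.701, 0.0]
force: [-0.1, 1.5, 0.4]
grip_width: 0.439
```

>>> {"fn": "apply_moves", "kwargs": {"targets": [[0,0,0.1,0],[0,0,0,0]]}}

```text
time_s: 9.3
eef_pos: [626.1, 175.1, 152.6]
ee_rot: [0.0, 0.713, 0.701, 0.001]
force: [-2.5, -0.6, 7.5]
grip_width: 0.444
```

Contact at z≈152.7 with 7.5 N up. Releasing and rising.

>>> {"fn": "apply_moves", "kwargs": {"targets": [[0,0,0,0],[0,0,0,0],[0,0,0,0],[0,0,0,0],[0,0,0,0]], "grip": 6.5}}

```text
time_s: 9.8
eef_pos: [625.8, 175.0, 151.3]
ee_rot: [-0.0, 0.713, 0.701, -0.0]
force: [0.1, 0.3, -0.2]
grip_width: 0.762
```

>>> {"fn": "apply_moves", "kwargs": {"targets": [[0,0,-0.8,0],[0,0,-1.5,0],[0,0,-2.5,0],[0,0,-3.0,0],[0,0,-3.0,0],[0,0,0,0]]}}

```text
time_s: 10.4
eef_pos: [626.9, 175.2, 265.7]
ee_rot: [0.003, 0.713, 0.701, 0.004]
force: [1.2, -0.2, 1.0]
grip_width: 0.761
```

```bash
python3 pk.py 134 230 45 pics/z6.png 448 -76 240; python3 -c "
from h import *
from rig import capture
c=capture('top');k=cam(c);print(proj(k,[626,175,116]))
u,v=135,150
cv2.imwrite('pics/z6t.png',cv2.resize(c['img'][v-35:v+35,u-35:u+45,::-1],None,fx=6,fy=6,interpolation=2))"
```

```text
pos [626.9 175.2 265.7] yawY -0.98 zax [ 9.6e-03  9.0e-04 -1.0e+00] F [ 1.2 -0.2  1. ] t 10.4 grip 65.0
shift cm [-25.43 -17.48   2.38]
[150.66180916 148.65609068]
```

View pics/z6.png

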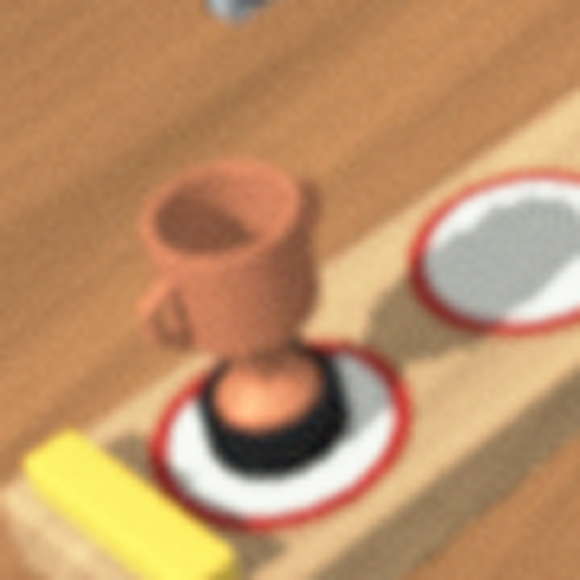

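View pics/z6t.png

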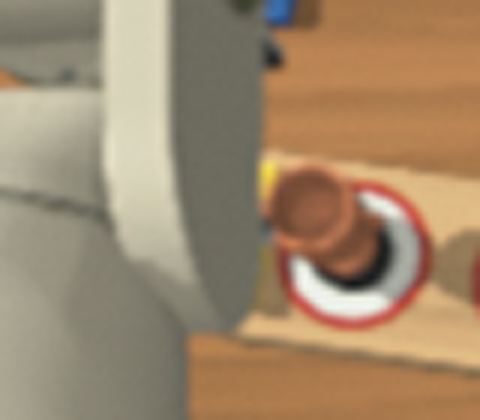

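Copper stands upright on mark 1, within about 2 mm of centre in both views. Next is blue.

>>> {"fn": "apply_moves", "kwargs": {"targets": [[-2.0,-1.5,0,0],[-4.0,-2.5,0,0],[-4.0,-2.5,0,0],[-4.0,-3.0,0,0],[-4.0,-3.0,0,0],[-4.0,-2.5,0,0],[-2.5,-1.5,0,0],[-0.9,-1.0,0,0]]}}

```text
time_s: 11.3
eef_pos: [445.2, -77.5, 259.1]
ee_rot: [-0.0, 0.714, 0.7, -0.0]
force: [0.4, -0.1, 0.1]
grip_width: 0.757
```

>>> {"fn": "apply_moves", "kwargs": {"targets": [[0,0,0,-7.0],[0,0,0,-7.0],[0,0,0,0],[0,0,0,0]]}}

```text
time_s: 11.7
eef_pos: [446.5, -75.4, 259.2]
ee_rot: [-0.0, 0.623, 0.782, -0.0]
force: [-0.2, 0.4, 0.0]
grip_width: 0.762
```

```bash
python3 pk.py 290 150 60 pics/z7.png 448 -76 140
```

```text
pos [446.5 -75.4 259.2] yawY 12.87 zax [-6.e-04  4.e-04 -1.e+00] F [-0.2  0.4  0. ] t 11.7 grip 65.1
shift cm [-0.1   0.14 11.92]
```

View pics/z7.png

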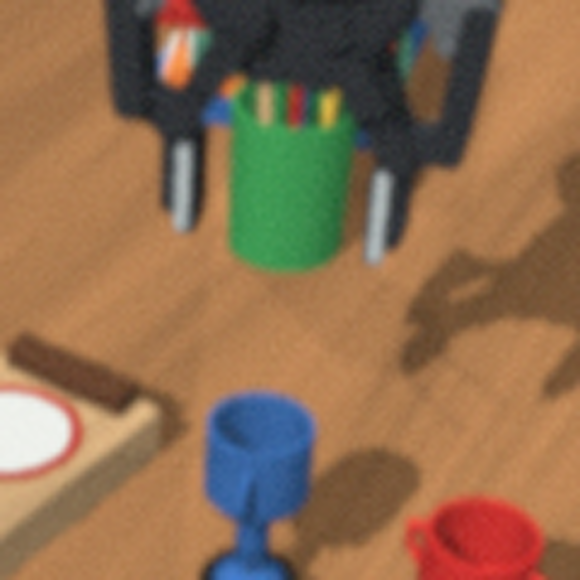

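The gripper is above the blue cup (crop (260,440)), and red at (480,540) is clear. I'll go down and close.

>>> {"fn": "apply_moves", "kwargs": {"targets": [[-0.1,0.14,2.5,0],[0,0,2.5,0],[0,0,2.5,0],[0,0,1.8,0],[0,0,1.2,0],[0,0,0.8,0],[0,0,0.6,0],[0,0,0,0]]}}

```text
time_s: 12.55
eef_pos: [448.0, -76.4, 140.0]
ee_rot: [-0.0, 0.623, 0.783, -0.0]
force: [0.2, -0.1, 1.1]
grip_width: 0.765
```

```bash
python3 pk.py 290 180 50 pics/z8.png 448 -76 140
```

```text
pos [448.  -76.4 140. ] yawY 12.98 zax [-7.e-04  3.e-04 -1.e+00] F [ 0.2 -0.1  1.1] t 12.55 grip 65.3
shift cm [0.04 0.01 0.  ]
```

View pics/z8.png

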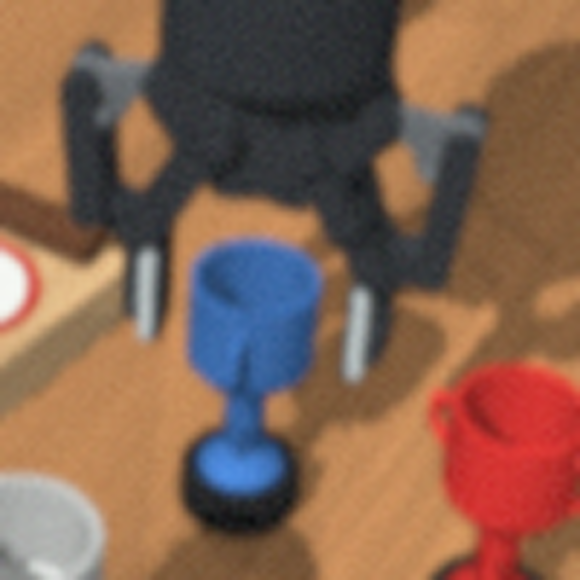

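Centred between the pads. I'll grip and lift.

>>> {"fn": "apply_moves", "kwargs": {"targets": [[0,0,0,0],[0,0,0,0],[0,0,0,0],[0,0,0,0],[0,0,0,0],[0,0,0,0],[0,0,0,0],[0,0,0,0]], "grip": 3.5, "force": 30}}

```text
time_s: 13.4
eef_pos: [448.5, -76.7, 141.1]
ee_rot: [0.001, 0.622, 0.783, 0.0]
force: [-0.1, 1.0, 6.2]
grip_width: 0.495
```

>>> {"fn": "apply_moves", "kwargs": {"targets": [[0,0,-0.5,0],[0,0,-1.0,0],[0,0,-1.5,0],[0,0,-2.0,0],[0,0,-1.5,0],[0,0,-0.5,0],[0,0,0,8.0],[0,0,0,8.0]]}}

```text
time_s: 14.2
eef_pos: [447.8, -76.5, 210.3]
ee_rot: [-0.0, 0.727, 0.686, -0.0]
force: [-0.8, 0.3, -2.1]
grip_width: 0.5
```

```bash
python3 pk.py 290 160 50 pics/z9.png 613 83.5 210
```

```text
pos [447.8 -76.5 210.3] yawY -3.31 zax [-4.e-04  2.e-04 -1.e+00] F [-0.8  0.3 -2.1] t 14.2 grip 42.7
shift cm [16.92 15.57  0.03]
```

View pics/z9.png

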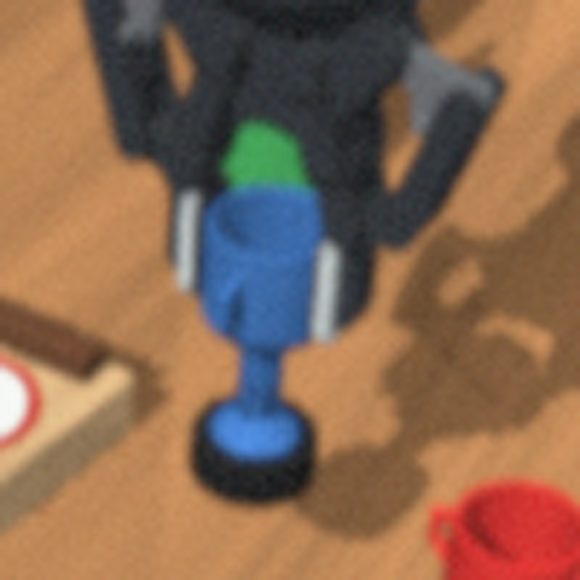

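>>> {"fn": "apply_moves", "kwargs": {"targets": [[1.0,1.0,0,0],[2.5,2.5,0,0],[3.0,3.0,0,0],[3.5,3.0,0,0],[3.0,2.5,0,0],[2.2,2.0,0,0],[1.2,1.1,0,0],[0.5,0.45,0,0]]}}

```text
time_s: 15.05
eef_pos: [612.9, 86.1, 209.5]
ee_rot: [-0.0, 0.724, 0.69, -0.0]
force: [1.0, -0.8, -2.1]
grip_width: 0.496
```

>>> {"fn": "apply_moves", "kwargs": {"targets": [[0,0,0.7,0],[0,0,1.0,0],[0,0,1.0,0],[0,0,0.5,0],[0,0,0,0]]}}

```text
time_s: 15.55
eef_pos: [611.7, 83.7, 177.4]
ee_rot: [-0.001, 0.725, 0.688, -0.001]
force: [0.0, -0.3, -1.8]
grip_width: 0.498
```

```bash
python3 pk.py 170 200 48 pics/z10.png 613 83.5 172
```

```text
pos [611.7  83.7 177.4] yawY -3.01 zax [-1.9e-03  1.0e-04 -1.0e+00] F [ 0.  -0.3 -1.8] t 15.55 grip 42.5
shift cm [-0.01  0.13  0.54]
```

View pics/z10.png

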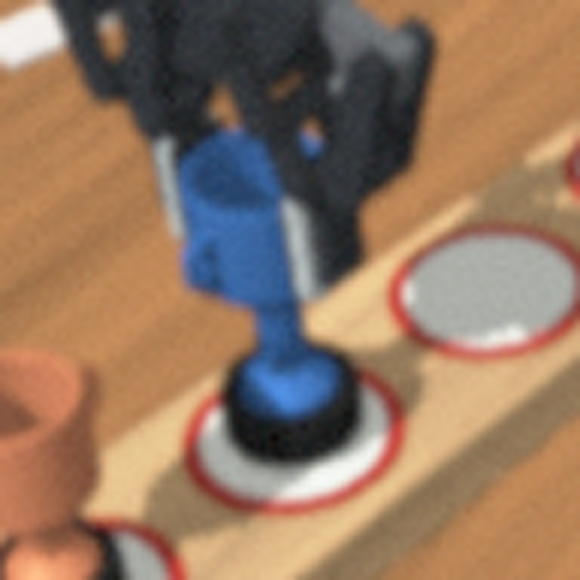

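>>> {"fn": "apply_moves", "kwargs": {"targets": [[0,0.1,0.2,0],[0,0,0.15,0],[0,0,0.1,0],[0,0,0.1,0],[0,0,0,0]]}}

```text
time_s: 16.1
eef_pos: [613.1, 84.1, 172.8]
ee_rot: [-0.0, 0.725, 0.688, -0.0]
force: [-0.3, 0.8, -1.6]
grip_width: 0.496
```

>>> {"fn": "apply_moves", "kwargs": {"targets": [[0,0,0.1,0],[0,0,0,0]]}}

```text
time_s: 16.3
eef_pos: [613.1, 84.0, 171.8]
ee_rot: [-0.0, 0.725, 0.688, -0.0]
force: [0.6, -0.6, -1.0]
grip_width: 0.495
```

>>> {"fn": "apply_moves", "kwargs": {"targets": [[0,0,0.1,0],[0,0,0,0]]}}

```text
time_s: 16.5
eef_pos: [613.3, 84.0, 171.2]
ee_rot: [0.0, 0.725, 0.688, 0.0]
force: [0.2, 0.2, -0.2]
grip_width: 0.499
```

>>> {"fn": "apply_moves", "kwargs": {"targets": [[0,0,0.05,0],[0,0,0,0]]}}

```text
time_s: 16.7
eef_pos: [613.4, 84.0, 171.1]
ee_rot: [0.0, 0.725, 0.688, 0.0]
force: [-0.7, -0.1, 4.6]
grip_width: 0.492
```

```bash
python3 pk.py 170 200 48 pics/z11.png 613 83.5 172
```

```text
pos [613.4  84.  171.1] yawY -2.99 zax [ 0.0011 -0.     -1.    ] F [-0.7 -0.1  4.6] t 16.7 grip 42.1
shift cm [-0.06 -0.04 -0.09]
```

View pics/z11.png

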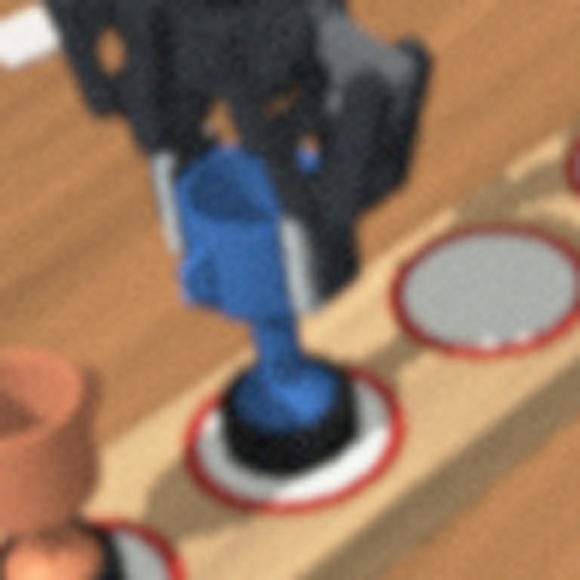

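```bash
python3 - <<'E'
from h import *
from rig import capture
k=cam(capture('side'))
c0=proj(k,[613,83.5,31])
for u,v in((-1,-1.15),):
    print(at_z(k,*(c0+[u,v]),31)-[613,83.5,31])
for r in(22.5,36):
  P=np.array([((proj(k,[613+r*np.cos(a),83.5+r*np.sin(a),31])+.5-[122,152])*580/96) for a in np.linspace(0,6.28,100)])
  print(r,P.min(0).round(),P.max(0).round())
E
```

```text
[ 3.75525717 -1.56115956  0.        ]
22.5 [226. 387.] [367. 484.]
36 [183. 360.] [409. 515.]
```

Compared with the mark, the foot is about 3 mm off towards +x. I'll raise it slightly, correct, and set it down again.

>>> {"fn": "apply_moves", "kwargs": {"targets": [[0,0,-0.2,0],[0,0,-0.2,0],[0.05,-0.15,0,0],[0.05,-0.15,0,0],[0,0,0.2,0],[0,0,0.1,0],[0,0,0.05,0],[0,0,0,0]]}}

```text
time_s: 17.6
eef_pos: [610.3, 85.2, 171.1]
ee_rot: [0.0, 0.725, 0.688, 0.0]
force: [-1.7, -0.0, 1.6]
grip_width: 0.498
```

>>> {"fn": "apply_moves", "kwargs": {"targets": [[0,0,0.05,0],[0,0,0,0]]}}

```text
time_s: 17.8
eef_pos: [610.4, 85.2, 171.1]
ee_rot: [0.0, 0.725, 0.688, 0.0]
force: [-1.1, 0.7, 4.0]
grip_width: 0.5
```

```bash
python3 pk.py 170 200 48 pics/z12.png 613 83.5 172
```

```text
pos [610.4  85.2 171.1] yawY -2.98 zax [ 7.e-04  0.e+00 -1.e+00] F [-1.1  0.7  4. ] t 17.8 grip 42.7
shift cm [-0.16  0.27 -0.09]
```

View pics/z12.png

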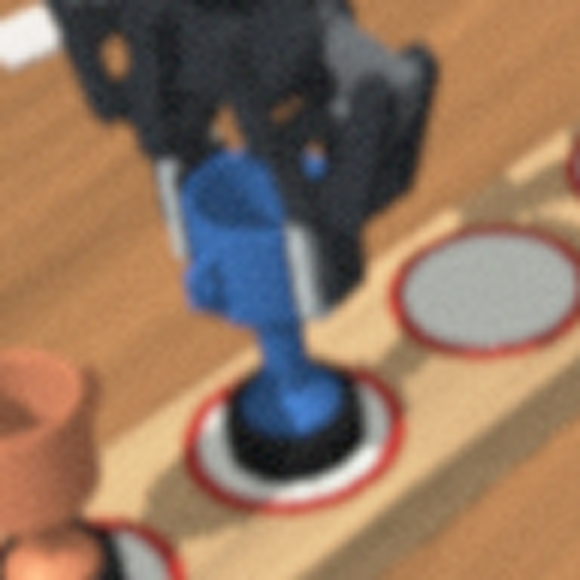

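Centred now: foot centre is at about (295,435) and mark centre at (296,437). Releasing.

>>> {"fn": "apply_moves", "kwargs": {"targets": [[0,0,0,0],[0,0,0,0],[0,0,0,0],[0,0,0,0],[0,0,0,0]], "grip": 7.2}}

```text
time_s: 18.35
eef_pos: [610.2, 85.2, 170.3]
ee_rot: [-0.0, 0.725, 0.688, -0.0]
force: [-0.6, -0.3, -0.5]
grip_width: 0.844
```

>>> {"fn": "apply_moves", "kwargs": {"targets": [[0,0,-0.8,0],[0,0,-1.5,0],[0,0,-2.5,0],[0,0,-3.0,0],[0,0,-2.5,0],[0,0,0,0]]}}

```text
time_s: 18.95
eef_pos: [611.1, 85.2, 277.8]
ee_rot: [0.003, 0.725, 0.688, 0.003]
force: [-0.2, 1.0, -1.4]
grip_width: 0.841
```

```bash
python3 pk.py 165 215 60 pics/z13.png 446 87 275
```

```text
pos [611.1  85.2 277.8] yawY -2.98 zax [ 7.3e-03 -3.0e-04 -1.0e+00] F [-0.2  1.  -1.4] t 18.95 grip 71.8
shift cm [ -0.68 -16.49   0.16]
```

View pics/z13.png

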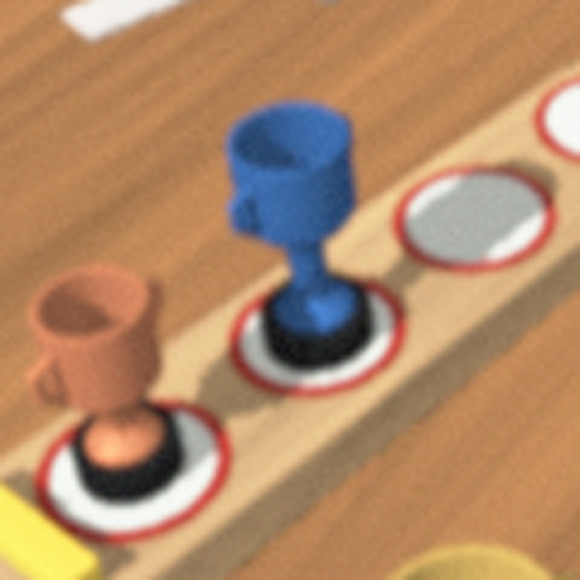

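Both are upright. Now silver.

>>> {"fn": "apply_moves", "kwargs": {"targets": [[0,-2.0,0,-6.5],[0,-3.5,0,-6.5],[0,-4.0,0,0],[0,-3.5,0,0],[0,-2.0,0,0],[0,-1.0,0,0],[0,0,0,0]]}}

```text
time_s: 19.7
eef_pos: [451.4, 65.8, 273.2]
ee_rot: [-0.0, 0.643, 0.766, -0.0]
force: [-0.7, 0.4, -0.4]
grip_width: 0.843
```

```bash
python3 pk.py 250 190 60 pics/z14.png 446 87 158
```

```text
pos [451.4  65.8 273.2] yawY 10.0 zax [-5.e-04  1.e-04 -1.e+00] F [-0.7  0.4 -0.4] t 19.7 grip 72.0
shift cm [ 2.18 -0.16 11.52]
```

View pics/z14.png

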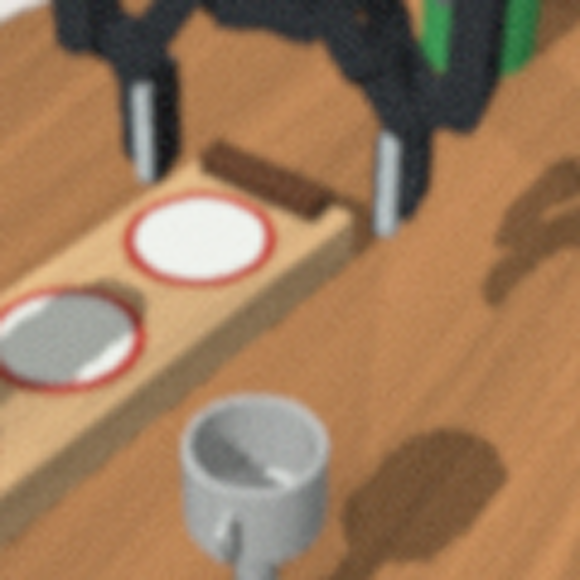

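>>> {"fn": "apply_moves", "kwargs": {"targets": [[1.2,-0.1,1.5,0],[1.0,-0.1,2.5,0],[0,0,2.5,0],[0,0,2.0,0],[0,0,1.5,0],[0,0,1.0,0],[0,0,0.5,0],[0,0,0,0]]}}

```text
time_s: 20.55
eef_pos: [446.4, 87.2, 158.0]
ee_rot: [-0.0, 0.643, 0.766, -0.0]
force: [-0.1, 0.2, -0.5]
grip_width: 0.846
```

```bash
python3 pk.py 250 220 60 pics/z15.png 446 87 158
```

```text
pos [446.4  87.2 158. ] yawY 10.01 zax [-7.e-04  1.e-04 -1.e+00] F [-0.1  0.2 -0.5] t 20.55 grip 72.3
shift cm [-0.01 -0.04  0.  ]
```

View pics/z15.png

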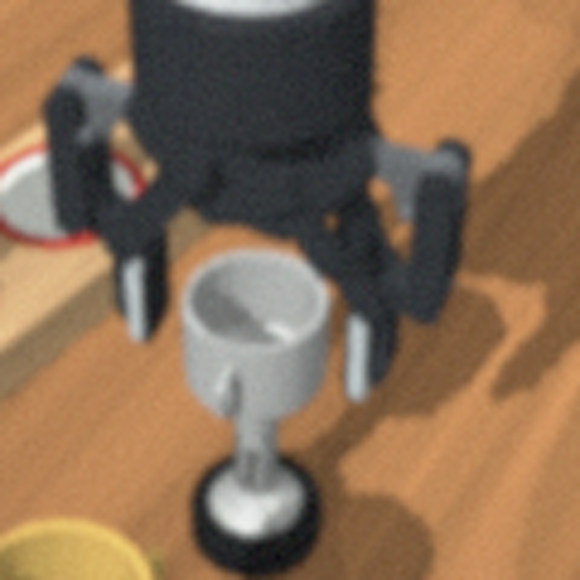

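Well between the pads. I'll grip, lift and turn.

>>> {"fn": "apply_moves", "kwargs": {"targets": [[0,0,0,0],[0,0,0,0],[0,0,0,0],[0,0,0,0],[0,0,0,0],[0,0,0,0],[0,0,0,0],[0,0,0,0]], "grip": 4.0, "force": 30}}

```text
time_s: 21.4
eef_pos: [446.4, 87.1, 159.2]
ee_rot: [0.001, 0.643, 0.766, 0.0]
force: [-0.7, -0.1, 6.5]
grip_width: 0.553
```

>>> {"fn": "apply_moves", "kwargs": {"targets": [[0,0,-0.5,0],[0,0,-1.0,0],[0,0,-1.5,0],[0,0,-2.0,0],[0,0,-1.5,0],[0,0,-0.5,0],[0,0,0,7.5],[0,0,0,7.5]]}}

```text
time_s: 22.2
eef_pos: [445.9, 87.2, 228.4]
ee_rot: [-0.0, 0.739, 0.674, -0.0]
force: [-0.0, 0.2, -2.7]
grip_width: 0.556
```

```bash
python3 pk.py 250 200 60 pics/z16.png 598 -6.5 228
```

```text
pos [445.9  87.2 228.4] yawY -5.29 zax [-3.e-04  0.e+00 -1.e+00] F [-0.   0.2 -2.7] t 22.2 grip 47.5
shift cm [-7.93 16.01  0.03]
```

View pics/z16.png

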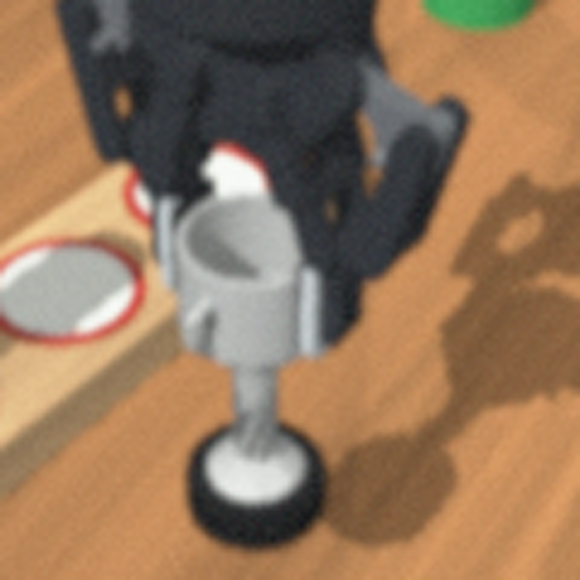

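>>> {"fn": "apply_moves", "kwargs": {"targets": [[-1.0,1.0,0,0],[-2.5,2.0,0,0],[-2.5,3.0,0,0],[-1.2,3.5,0,0],[-0.7,3.0,0,0],[0,2.0,0,0],[0,1.0,0,0],[0,0.5,0,0]]}}

```text
time_s: 23.05
eef_pos: [599.5, -6.4, 227.6]
ee_rot: [-0.0, 0.736, 0.677, -0.0]
force: [0.6, -0.5, -2.3]
grip_width: 0.555
```

>>> {"fn": "apply_moves", "kwargs": {"targets": [[0,0,0.7,0],[0,0,1.0,0],[0,0,1.0,0],[0,0,0.5,0],[0,0,0,0]]}}

```text
time_s: 23.55
eef_pos: [598.2, -5.4, 195.4]
ee_rot: [-0.001, 0.737, 0.676, -0.001]
force: [-0.2, 0.5, -1.4]
grip_width: 0.551
```

```bash
python3 pk.py 205 180 45 pics/z17.png 598 -6.5 190
```

```text
pos [598.2  -5.4 195.4] yawY -4.97 zax [-1.8e-03  3.0e-04 -1.0e+00] F [-0.2  0.5 -1.4] t 23.55 grip 47.0
shift cm [-0.12 -0.01  0.54]
```

View pics/z17.png

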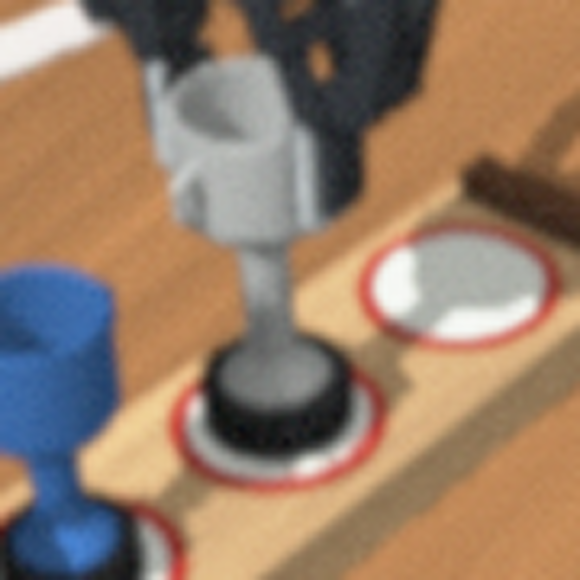

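Lowering to contact, expected at TCP ≈ 189.

>>> {"fn": "apply_moves", "kwargs": {"targets": [[-0.1,0,0.2,0],[0,0,0.15,0],[0,0,0.1,0],[0,0,0.1,0],[0,0,0,0]]}}

```text
time_s: 24.1
eef_pos: [598.5, -6.4, 190.8]
ee_rot: [-0.0, 0.737, 0.676, -0.0]
force: [1.0, 0.3, -2.0]
grip_width: 0.549
```

>>> {"fn": "apply_moves", "kwargs": {"targets": [[0,0,0.1,0],[0,0,0,0]]}}

```text
time_s: 24.3
eef_pos: [598.5, -6.4, 189.8]
ee_rot: [-0.0, 0.737, 0.676, -0.0]
force: [-0.8, 0.7, -2.5]
grip_width: 0.552
```

>>> {"fn": "apply_moves", "kwargs": {"targets": [[0,0,0.1,0],[0,0,0,0]]}}

```text
time_s: 24.5
eef_pos: [598.6, -6.5, 189.3]
ee_rot: [0.0, 0.737, 0.676, 0.0]
force: [-0.6, 0.1, 1.9]
grip_width: 0.557
```

```bash
python3 pk.py 205 180 45 pics/z18.png 598 -6.5 190
```

```text
pos [598.6  -6.5 189.3] yawY -4.99 zax [ 4.e-04 -1.e-04 -1.e+00] F [-0.6  0.1  1.9] t 24.5 grip 47.6
shift cm [-0.01 -0.06 -0.07]
```

View pics/z18.png

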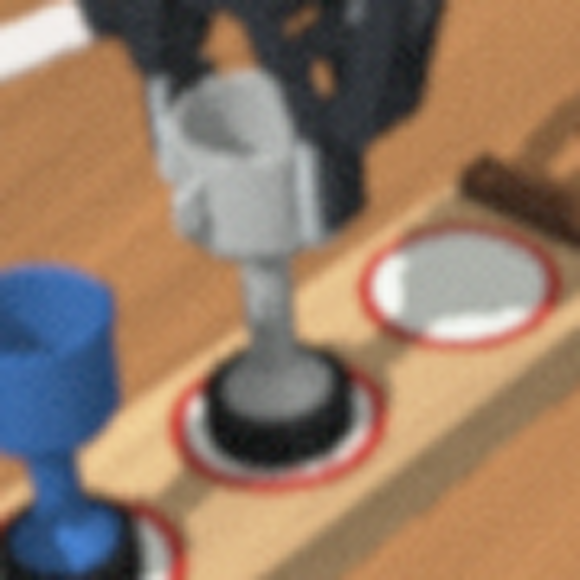

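Contact made and well centred (foot (278,417), mark (278,419)). Releasing.

>>> {"fn": "apply_moves", "kwargs": {"targets": [[0,0,0.03,0],[0,0,0,0],[0,0,0,0],[0,0,0,0],[0,0,0,0],[0,0,0,0]], "grip": 7.6}}

```text
time_s: 25.15
eef_pos: [598.6, -6.4, 188.6]
ee_rot: [0.0, 0.737, 0.676, -0.0]
force: [-0.0, -0.1, 0.4]
grip_width: 0.895
```

>>> {"fn": "apply_moves", "kwargs": {"targets": [[0,0,-0.8,0],[0,0,-1.5,0],[0,0,-2.5,0],[0,0,-3.0,0],[0,0,-2.5,0],[0,0,0,0]]}}

```text
time_s: 25.75
eef_pos: [599.3, -6.5, 296.0]
ee_rot: [0.003, 0.737, 0.676, 0.002]
force: [-0.1, -0.1, -0.2]
grip_width: 0.893
```

```bash
python3 pk.py 180 200 60 pics/z19.png 423 234 295
```

```text
pos [599.3  -6.5 296. ] yawY -4.98 zax [ 0.0071 -0.0015 -1.    ] F [-0.1 -0.1 -0.2] t 25.75 grip 76.2
shift cm [ 22.43 -19.65  -0.06]
```

View pics/z19.png

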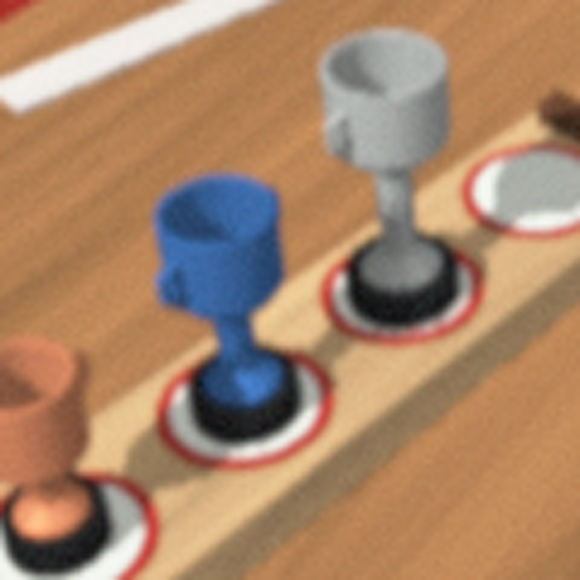

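Now gold.

>>> {"fn": "apply_moves", "kwargs": {"targets": [[1.0,-2.0,0,0],[2.5,-3.0,0,0],[3.5,-3.5,0,0],[3.5,-3.5,0,0],[3.5,-3.0,0,0],[3.5,-2.5,0,0],[3.0,-1.5,0,0],[1.5,-0.6,0,0]]}}

```text
time_s: 26.6
eef_pos: [420.7, 231.7, 291.0]
ee_rot: [-0.001, 0.736, 0.677, -0.001]
force: [-0.2, -0.5, -0.7]
grip_width: 0.886
```

>>> {"fn": "apply_moves", "kwargs": {"targets": [[0.4,0,0,6.5],[0,0,0,6.0],[0,0,0,0]]}}

```text
time_s: 26.9
eef_pos: [422.4, 233.9, 290.8]
ee_rot: [-0.0, 0.806, 0.591, -0.001]
force: [-0.6, 0.6, 0.4]
grip_width: 0.887
```

```bash
python3 pk.py 210 240 80 pics/z20.png 423 234 176
```

```text
pos [422.4 233.9 290.8] yawY -17.51 zax [-1.6e-03 -4.0e-04 -1.0e+00] F [-0.6  0.6  0.4] t 26.9 grip 75.7
shift cm [ 0.04  0.07 11.48]
```

View pics/z20.png

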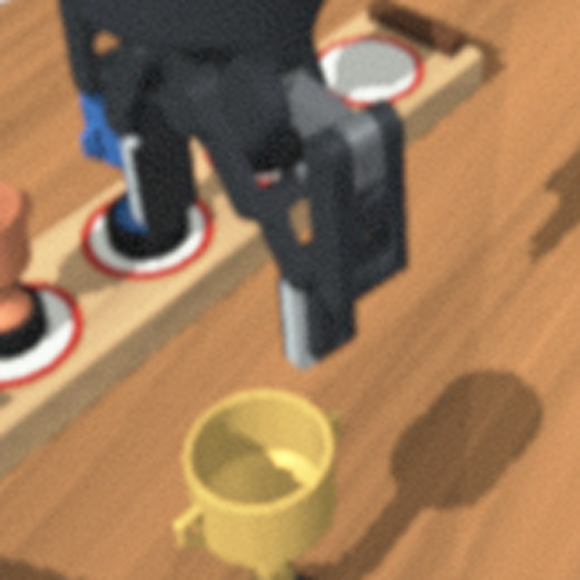

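>>> {"fn": "apply_moves", "kwargs": {"targets": [[0,0.05,2.0,0],[0,0,2.5,0],[0,0,2.5,0],[0,0,2.0,0],[0,0,1.2,0],[0,0,0.8,0],[0,0,0.4,0],[0,0,0,0]]}}

```text
time_s: 27.75
eef_pos: [423.4, 233.6, 177.7]
ee_rot: [0.0, 0.806, 0.592, 0.0]
force: [0.2, 0.3, -0.1]
grip_width: 0.892
```

```bash
python3 pk.py 210 280 80 pics/z21.png 423 234 176
```

```text
pos [423.4 233.6 177.7] yawY -17.46 zax [ 1.e-04  0.e+00 -1.e+00] F [ 0.2  0.3 -0.1] t 27.75 grip 76.2
shift cm [ 0.03 -0.05  0.17]
```

View pics/z21.png

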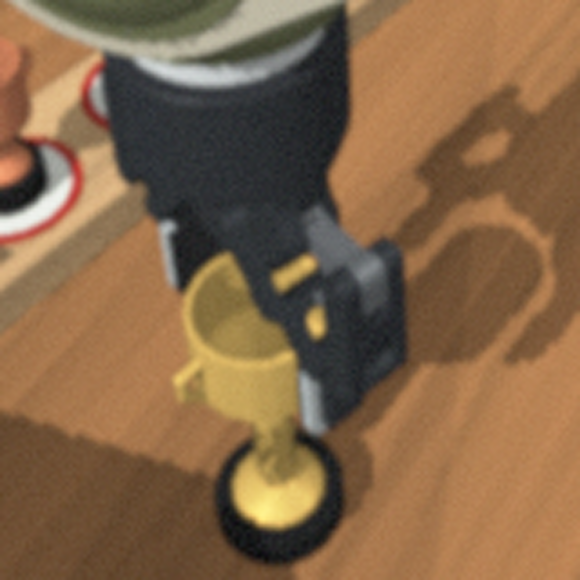

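Pads straddle the bowl, clear of the handles. I'll grip and lift.

>>> {"fn": "apply_moves", "kwargs": {"targets": [[0,0,0.1,0],[0,0,0,0],[0,0,0,0],[0,0,0,0],[0,0,0,0],[0,0,0,0],[0,0,0,0],[0,0,0,0]], "grip": 4.5, "force": 35}}

```text
time_s: 28.6
eef_pos: [423.5, 233.7, 177.3]
ee_rot: [0.0, 0.806, 0.591, 0.001]
force: [-1.3, -0.4, 6.2]
grip_width: 0.611
```

>>> {"fn": "apply_moves", "kwargs": {"targets": [[0,0,-0.5,0],[0,0,-1.0,0],[0,0,-1.5,0],[0,0,-2.0,0],[0,0,-1.5,0],[0,0,-0.5,0],[0,0,0,-6.0],[0,0,0,-5.0]]}}

```text
time_s: 29.4
eef_pos: [423.0, 233.5, 246.4]
ee_rot: [-0.0, 0.745, 0.667, -0.0]
force: [-0.3, -0.4, -3.7]
grip_width: 0.601
```

```bash
python3 pk.py 210 250 80 pics/z22.png 480 -98 246
```

```text
pos [423.  233.5 246.4] yawY -6.26 zax [-6.e-04 -2.e-04 -1.e+00] F [-0.3 -0.4 -3.7] t 29.4 grip 51.4
shift cm [-32.33   9.28   0.05]
```

View pics/z22.png

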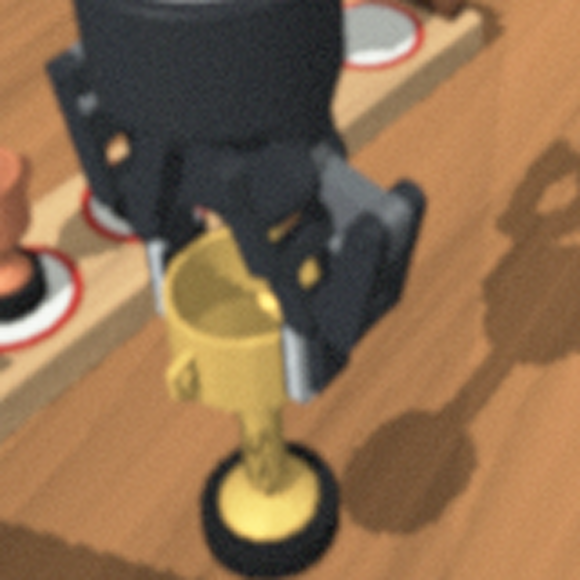

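>>> {"fn": "apply_moves", "kwargs": {"targets": [[-1.5,0.5,0,0],[-3.0,1.0,0,0],[-4.0,1.0,0,0],[-4.0,1.0,0,0],[-4.0,1.2,0,0],[-4.0,1.2,0,0],[-4.0,1.2,0,0],[-3.5,1.0,0,0]]}}

```text
time_s: 30.25
eef_pos: [472.0, -55.8, 246.4]
ee_rot: [-0.0, 0.747, 0.665, -0.0]
force: [0.2, 0.3, -3.6]
grip_width: 0.61
```

>>> {"fn": "apply_moves", "kwargs": {"targets": [[-2.5,0.7,0,0],[-1.3,0.4,0,0],[-0.5,0,0,0],[0,0,0,0]]}}

```text
time_s: 30.65
eef_pos: [477.9, -97.3, 246.4]
ee_rot: [-0.0, 0.746, 0.666, -0.0]
force: [0.2, -0.4, -3.2]
grip_width: 0.609
```

```bash
python3 -c "
from h import *
go(584.5,-98,246)"
```

```text
pos [477.9 -97.3 246.4] yawY -6.52 zax [-6.e-04  5.e-04 -1.e+00] F [ 0.2 -0.4 -3.2] t 30.65 grip 52.0
shift cm [ 1.15 10.59  0.03]
```

>>> {"fn": "apply_moves", "kwargs": {"targets": [[0.2,1.0,0,0],[0.3,2.0,0,0],[0.3,2.8,0,0],[0.3,2.3,0,0],[0.05,1.5,0,0],[0,0.7,0,0],[0,0.3,0,0],[0,0,0,0]]}}

```text
time_s: 31.45
eef_pos: [584.7, -97.8, 246.5]
ee_rot: [-0.0, 0.746, 0.666, -0.0]
force: [-0.1, 0.8, -3.3]
grip_width: 0.611
```

>>> {"fn": "apply_moves", "kwargs": {"targets": [[0,0,0.7,0],[0,0,1.0,0],[0,0,1.0,0],[0,0,0.5,0],[0,0,0,0]]}}

```text
time_s: 31.95
eef_pos: [584.4, -98.3, 213.5]
ee_rot: [-0.001, 0.746, 0.666, -0.0]
force: [0.1, -0.9, -3.7]
grip_width: 0.605
```

```bash
python3 pk.py 230 160 50 pics/z23.png 584.5 -98 208
```

```text
pos [584.4 -98.3 213.5] yawY -6.5 zax [-1.9e-03  7.0e-04 -1.0e+00] F [ 0.1 -0.9 -3.7] t 31.95 grip 51.7
shift cm [0.03 0.01 0.55]
```

View pics/z23.png

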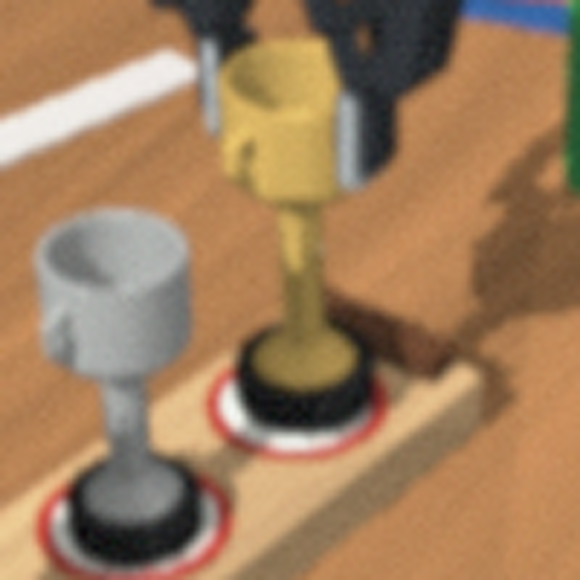

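>>> {"fn": "apply_moves", "kwargs": {"targets": [[0,0,0.2,0],[0,0,0.1,0],[0,0,0.1,0],[0,0,0,0]]}}

```text
time_s: 32.4
eef_pos: [584.8, -98.3, 210.6]
ee_rot: [0.0, 0.746, 0.666, 0.0]
force: [0.2, 0.1, -3.8]
grip_width: 0.604
```

```bash
python3 pk.py 230 160 50 pics/z24.png 584.5 -98 208; python3 - <<'E'
from h import *
from rig import capture
k=cam(capture('side'));c0=proj(k,[587,-99,31])
for d in((1,0),(0,1)):print(((proj(k,[587+10*d[0],-99+10*d[1],31])-c0)*.58).round(2),"crop px/mm")
E
```

```text
pos [584.8 -98.3 210.6] yawY -6.49 zax [ 0.  0. -1.] F [ 0.2  0.1 -3.8] t 32.4 grip 51.6
shift cm [ 0.03 -0.03  0.26]
[-2.17 -0.78] crop px/mm
[-1.37  1.35] crop px/mm
```

View pics/z24.png

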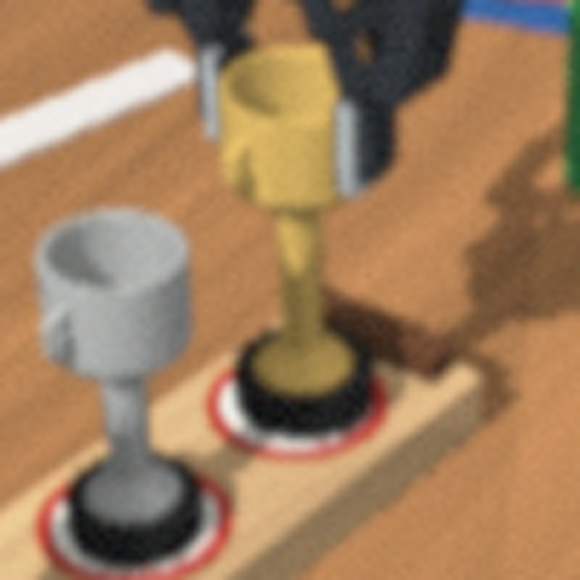

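The foot is about 8 crop px right of the mark's centre. I'll shift +2.5 mm in y and +1.5 mm in x while still clear, then lower.

>>> {"fn": "apply_moves", "kwargs": {"targets": [[0.15,0.1,0,0],[0.1,0.05,0,0],[0,0,0.1,0],[0,0,0.1,0],[0,0,0,0]]}}

```text
time_s: 33.0
eef_pos: [586.5, -95.9, 208.4]
ee_rot: [-0.0, 0.746, 0.666, -0.0]
force: [-0.2, -0.7, -3.3]
grip_width: 0.608
```

>>> {"fn": "apply_moves", "kwargs": {"targets": [[0,0,0.07,0],[0,0,0,0]]}}

```text
time_s: 33.2
eef_pos: [586.5, -96.0, 207.8]
ee_rot: [-0.0, 0.746, 0.666, -0.0]
force: [-0.3, 0.5, -3.0]
grip_width: 0.612
```

```bash
python3 pk.py 230 160 50 pics/z25.png 584.5 -98 208
```

```text
pos [586.5 -96.  207.8] yawY -6.49 zax [-1.e-04  1.e-04 -1.e+00] F [-0.3  0.5 -3. ] t 33.2 grip 52.3
shift cm [-0.22 -0.18 -0.02]
```

View pics/z25.png

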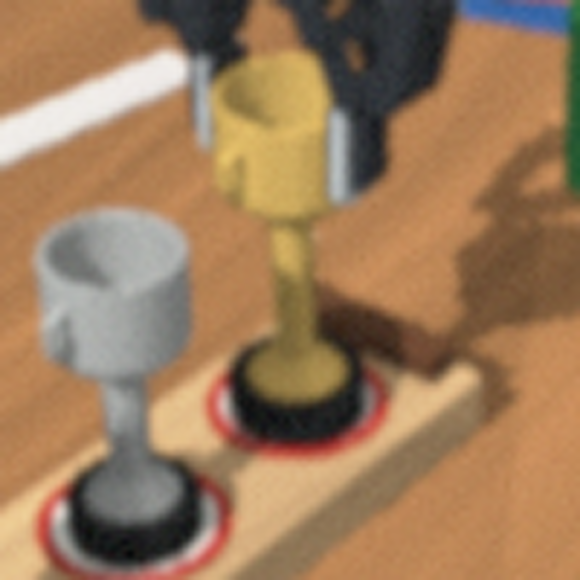

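Centred (foot 230–367, mark 208–387). A little lower to contact.

>>> {"fn": "apply_moves", "kwargs": {"targets": [[0,0,0.07,0],[0,0,0,0]]}}

```text
time_s: 33.45
eef_pos: [586.6, -96.0, 207.4]
ee_rot: [0.0, 0.746, 0.666, 0.0]
force: [-1.0, 0.0, -1.4]
grip_width: 0.613
```

>>> {"fn": "apply_moves", "kwargs": {"targets": [[0,0,0.07,0],[0,0,0,0]]}}

```text
time_s: 33.65
eef_pos: [586.7, -96.0, 207.3]
ee_rot: [0.0, 0.746, 0.666, 0.0]
force: [-2.4, -0.0, 5.0]
grip_width: 0.616
```

>>> {"fn": "apply_moves", "kwargs": {"targets": [[0,0,0,0],[0,0,0,0],[0,0,0,0],[0,0,0,0],[0,0,0,0],[0,0,0,0]], "grip": 7.8}}

```text
time_s: 34.25
eef_pos: [586.6, -96.0, 206.4]
ee_rot: [-0.0, 0.746, 0.666, -0.0]
force: [0.3, -0.1, 0.2]
grip_width: 0.914
```

>>> {"fn": "apply_moves", "kwargs": {"targets": [[0,0,-0.8,0],[0,0,-1.5,0],[0,0,-2.5,0],[0,0,-2.5,0],[0,0,-1.5,0],[0,0,0,0]]}}

```text
time_s: 34.85
eef_pos: [587.0, -96.1, 297.2]
ee_rot: [0.002, 0.746, 0.666, 0.001]
force: [0.1, 0.2, -0.7]
grip_width: 0.912
```

```bash
python3 -c "
from h import *
from rig import capture
go(626,175,290)
c=capture('side');I=c['img'][100:290,90:270,::-1]
cv2.imwrite('pics/z26.png',cv2.resize(I,None,fx=3.1,fy=3.1,interpolation=2))"
```

```text
pos [587.  -96.1 297.2] yawY -6.48 zax [ 0.0045 -0.0017 -1.    ] F [ 0.1  0.2 -0.7] t 34.85 grip 77.9
shift cm [27.38  0.81  0.69]
```

View pics/z26.png

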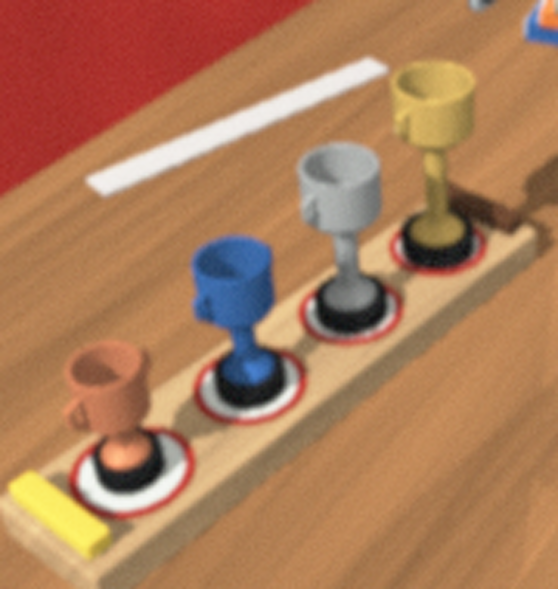

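All four are up and in order. I'll withdraw the arm to look from the top, mainly at copper, which seems a few mm off.

>>> {"fn": "apply_moves", "kwargs": {"targets": [[0,-2.0,-0.5,0],[-1.0,-3.5,0,0],[-3.0,-3.5,0,0],[-4.0,-3.0,0,0],[-4.0,-3.0,0,0],[-4.0,-3.0,0,0],[-4.0,-3.0,0,0],[-4.0,-3.0,0,0]]}}

```text
time_s: 35.7
eef_pos: [319.2, -308.1, 298.7]
ee_rot: [-0.001, 0.746, 0.666, 0.0]
force: [1.4, -0.4, 0.1]
grip_width: 0.916
```

>>> {"fn": "apply_moves", "kwargs": {"targets": [[-4.0,-3.0,0,0],[-4.0,-3.0,0,0],[-3.0,-2.0,0,0],[-2.0,-1.0,0,0],[0,0,0,0],[0,0,0,0]]}}

```text
time_s: 36.3
eef_pos: [216.8, -425.9, 298.6]
ee_rot: [-0.001, 0.746, 0.666, 0.001]
force: [0.6, -0.8, -0.3]
grip_width: 0.909
```

```bash
python3 - <<'E'
from h import *
from rig import capture
go(626,175,290)
t=capture('top');s=capture('side');kt,ks=cam(t),cam(s)
cv2.imwrite('pics/t27.png',cv2.resize(t['img'][120:200,110:290,::-1],None,fx=4.4,fy=4.4,interpolation=2))
cv2.imwrite('pics/f27.png',t['img'][:,:,::-1])
# foot check: enlarged copper
cv2.imwrite('pics/s27.png',cv2.resize(s['img'][200:290,90:180,::-1],None,fx=6.4,fy=6.4,interpolation=2))
for n,p in dict(m1=(626,174.8),m2=(613,83.5),m3=(600.3,-7.5),m4=(587,-98.8)).items(): print(n,proj(kt,[*p,31]).round(1),proj(ks,[*p,31]).round(1))
E
```

```text
pos [ 216.8 -425.9  298.6] yawY -6.53 zax [-3.e-04  2.e-03 -1.e+00] F [ 0.6 -0.8 -0.3] t 36.3 grip 77.7
shift cm [64.35 33.83  0.97]
m1 [158.4 156.8] [132.5 251.4]
m2 [190.9 161.4] [170.6 223.5]
m3 [223.3 165.8] [203.  199.6]
m4 [255.9 170.4] [231.3 178.9]
```

View pics/t27.png

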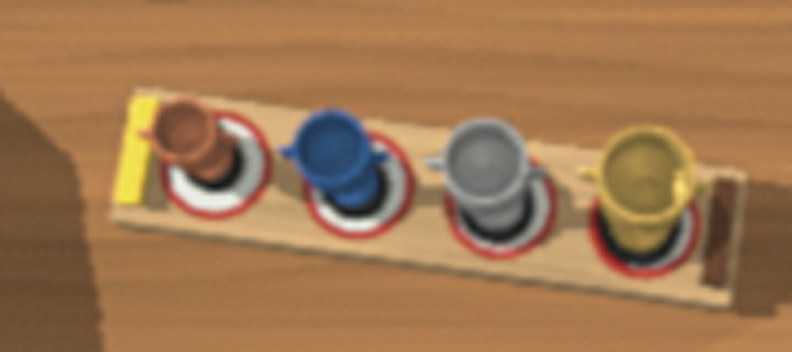

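View pics/s27.png

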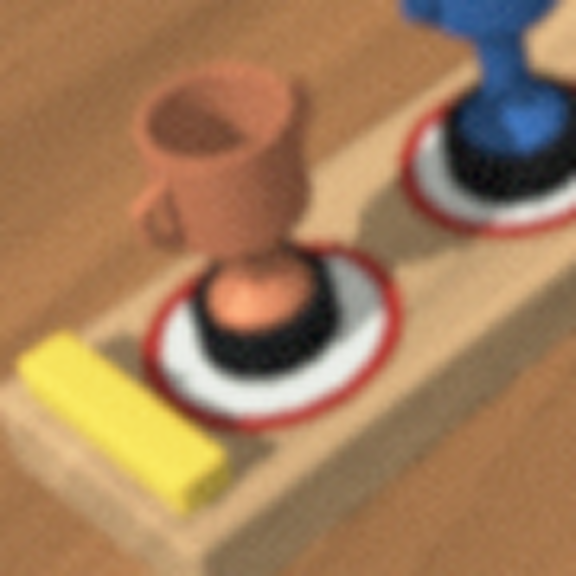

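View pics/f27.png

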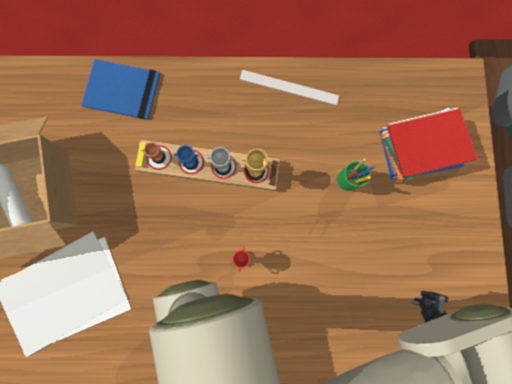

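```bash
python3 - <<'E'
from h import *
from rig import capture
t=capture('top');s=capture('side');kt,ks=cam(t),cam(s)
T=lambda u,v:(110+(u+.5)/4.4-.5,120+(v+.5)/4.4-.5)
S=lambda u,v:(90+(u+.5)/3.1-.5,100+(v+.5)/3.1-.5)
M=[(626,174.8),(613,83.5),(600.3,-7.5),(587,-98.8)]
D=[((184,128),(108,372),116),((333,145),(233,266),134),((485,160),(340,175),152),((645,174),(434,93),170)]
for (a,b,h),m in zip(D,M):
    p,e=tri(kt,T(*a),ks,S(*b)); print(p.round(1),round(e,1),'top d',(at_z(kt,*T(*a),h)[:2]-m).round(1),'side d',(at_z(ks,*S(*b),h)[:2]-m).round(1))
# copper foot: synthetic outline of foot base at hypothesised offsets vs dark pixels
import itertools
for nm,c,k in(('side',s,ks),):
    I=cv2.resize(c['img'],None,fx=4,fy=4,interpolation=cv2.INTER_CUBIC).astype(int)
    for i,(m,r) in enumerate(zip(M,(20,22.5,25,27.5))):
        best=[]
        a=np.radians(np.arange(-20,200,3))  # near side arcs chosen below
        for dx,dy in itertools.product(np.arange(-8,8.1,.5),repeat=2):
            th=np.linspace(0,2*np.pi,120)
            def samp(rr):
                P=np.array([proj(k,[m[0]+dx+rr*np.cos(t),m[1]+dy+rr*np.sin(t),31.3]) for t in th]); return P
            P=samp(r); cen=P.mean(0); sel=P[:,1]>cen[1]+1
            Po=samp(r+3)[sel];Pi=samp(r-3)[sel]
            g=lambda Q:np.array([I[int((v+.5)*4),int((u+.5)*4)].sum() for u,v in Q])
            best.append((np.clip(g(Po)-g(Pi),-400,400).mean(),dx,dy))
        best.sort(reverse=True);print(i+1,np.array(best[:6]).mean(0).round(1),best[0])
E
```

```text
[626.9 174.2 109.1] 2.0 top d [-0.1 -1.8] side d [-6.5  3.8]
[612.3  83.6 126.5] 1.2 top d [-2.1 -0.8] side d [-8.3  6.9]
[599.1  -5.5 143.1] 1.4 top d [-2.9  1.7] side d [-10.3  12.3]
[586.6 -95.9 160.3] 1.4 top d [-2.1  3.5] side d [-10.3  16.9]
1 [400.    3.5  -1. ] (np.float64(400.0), np.float64(4.0), np.float64(-1.0))
2 [ 3.754e+02 -2.000e-01 -1.000e+00] (np.float64(377.05555555555554), np.float64(0.0), np.float64(-1.0))
3 [291.3   0.9  -1.4] (np.float64(293.537037037037), np.float64(0.5), np.float64(-1.5))
4 [170.    2.1  -2. ] (np.float64(171.2037037037037), np.float64(2.0), np.float64(-2.0))
```

```bash
python3 - <<'E'
from rig import nets,capture,ctrl,readout
capture('top')
print([(round(d["location"][0]*512),round(d["location"][1]*384),round(d["score"],2)) for d in nets.boxes_of('top','pencil_cup')])
print(readout.sense()["force"],readout.sense()["time_s"])
print(ctrl.finish_job())
E
```

```text
[(358, 176, 0.97)]
[ 1.35150079 -0.19893294  0.85234119] 36.6
the job is handed in; nothing more can be done
None
```

All four cups stand upright on the plinth, in order from the yellow-bar end: copper, blue, silver, gold. Each was lowered until the wrist force showed it touching before I let go. I handed the job in at 36.6 s with the arm well clear of everything.

**Centring:** fitting each foot's outline in the side picture gave these offsets from the mark centres. All feet lie well inside their marks.

| Cup | Offset from mark centre |
|---|---|
| Copper | about 3.6 mm, towards +x |
| Blue | about 1 mm |
| Silver | about 1.7 mm |
| Gold | about 2.9 mm |

- **Copper:** it is the least well centred. I left it rather than risk gripping it again.
- **Pot and red cup:** the pencil pot was found at (358,176) in the top picture, against (358,173) at the start. I read that as unmoved. The red look-alike cup was not touched.
- **Check that disagreed:** rim heights measured from my last, rougher pixel picks came out 7–10 mm low. The contact heights and earlier measurements fit the stated sizes, so I put this down to the picks.

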